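# Put the bore setting master back in its own rack slot

## Robot

A 7-joint arm with a two-finger parallel gripper is mounted at the origin on a cart in front of the work surface, level with it; the furniture and walls round the work are solid. World frame = base frame: x ahead of the robot, y to its left, z up, the work surface at z = 0. Lengths are in m, angles in rad, forces in N, time in s.
With the tool pointing down it reaches from about 0.425 to 0.825 m from the base axis. Payload 3.6 kg.
Tool frame: the origin (TCP) lies at the very end of the fingers, on their centre line; the grasp point (between the pads) lies robot.tcp_to_grasp behind it (robot.tcp_to_grasp is the distance from the TCP to the grasp point, in m); z points along the fingers, y is the line along which they close (so a half turn about z gives the same grasp; the last joint's range is limited). The gripper opens to 93 mm and grips with 3 to 60 N. Pads are 15 mm wide; open, the fingers measure 128 mm over their backs; the gripper's body (75 mm by 188 mm) begins 65 mm behind the grasp point.
Start: joints at [-1.264, 0.615, -0.013, 1.423, 0.008, 1.103, -0.04], TCP at [0.213, 0.614, 0.219] pointing down, gripper open.
Joint ranges: [-3.12, 3.12], [-0.3, 2.06], [-1.34, 1.32], [0.26, 2.42], [-1.36, 4.5], [0.01, 1.98], [-2.84, 2.84]. Speed limits (rad/s): [2.79, 2.79, 3.14, 3.14, 3.14, 3.14, 3.14].

## Interface

Orientations are given as a unit quaternion [x, y, z, w].
In Python, from station import robot gives the robot as it stands.
- The arm moves only by the tool drive_tool, never from a script. Its argument "targets" is a list of rows, each an object of numbers: "tx", "ty", "tz": the shift along the tool's x, y, z normalised to -1 to 1, where 1 is 0.06 m; "ax", "ay", "az": the turn, a rotation vector about the tool's x, y, z normalised to -1 to 1, where 1 is 0.15 rad; "fingers": the finger opening in mm, from 0 to 93. In form: [{"tx": .., "ty": .., "tz": .., "ax": .., "ay": .., "az": .., "fingers": ..}, ...]. A call has 1 to 5 rows; each row shifts and turns the commanded pose from where the row before left it, along the tool's axes as they then stand; what a row does not reach is not made up. A row lasts 1/8 s, in which the tool goes at most 62.5 mm and 10.7 degrees, less where a joint would pass 70% of its speed; a pose out of reach is approached as far as the arm can. A call with a number of a shift or a turn outside -1 to 1 is refused whole. A call with a gripper value outside its range is refused whole. The fingers move at their own pace and stop on an object; the grip force is fixed at half the most. Time passes only in rows, so rows that do not move let the fingers close. It gives the time, the measured TCP pose, the force, the opening and the grip force at its end, in the units of the state.
- robot.state(): the state, without advancing time (a new reading comes with each control period).
- robot.capture(name): name is "scene" or "top"; returns the picture (400x640x3 uint8, red, green, blue); there is no depth.
- robot.calibration(name): a dict with "fx", "fy", "cx", "cy" (pixels), "world_from_camera" (4x4, takes a point from camera to world coordinates). Camera axes: x right, y down, z forward; pixel columns grow to the right and rows downward; lengths in m; the calibration is good to about 2 mm. A picture is of the moment at which its call begins. calibration takes no time and is no camera call.
- robot.hand_in(): hands the job in; it is judged then, once.
The state is a dict: "time_s": time; "q": joint angles; "joint_vel": joint speeds; "tau": joint torques, N m; "tcp_pos": TCP position; "tcp_rot": TCP orientation; "wrist_force": force on the tool from outside, world axes, zero at the start; "wrist_torque": the same for the moment, N m; "width": finger opening in m; "grip_force": force on a finger pad.
Only numpy, scipy, OpenCV 4.12 (cv2) and the standard library are available. Lean on these libraries where they do the work, as an engineer would, in place of code of your own. Each camera call takes 0.05 s, during which the arm holds its last target. There are 200 camera calls.

## Task

The bore gauge has been set, so put the blue-banded setting master away: swing the toggle clamp fully open while the master still sits in the check nest and leave it open, then take the master out and stand it right way up and fully home in the rack slot with the blue label. Only its sides can be gripped in the nest and only its ends in the rack, so it has to be put down and gripped anew on the way. It is a precision part, so lower it and never let it drop, and leave the other masters and the things lying around where they are.

Things in the scene. Friction and masses are not known exactly. Their poses are not given: they have to be found in the camera images.
- master_blue: The setting master to be put away: a ground steel block 56 mm long (its x), 30 mm wide (its y) and 40 mm high (z), 0.3 to 0.6 kg, with a 16 mm bore through it from side to side at mid height and a blue band round it near each end. Origin: centre of its underside. Either way round in the slot is right.
- nest: Check nest, fixed: base plate x -51 to 141 mm, y +-50 mm, 10 mm thick. Origin on the bench under the seat, whose pad top is at z 14 mm. The master lies along x between end stops 59 mm apart with tops at z 58 mm, 4 mm above it, so its ends cannot be gripped. Its sides are free between 6 mm dowel pins at x +-20, y +-19.5 mm, tops z 20 mm. The toggle clamp stands at the +x end, on y = 0.
- clamp_arm (a joint): Angle (rad) of the toggle clamp's hold-down arm: 0 = locked level, its sprung rubber tip on the master; about 1.75 = fully open, standing up and leaning back. Moved by the red handle. It counts as open from 1.4 and stays open by the handle's weight.
- clamp_pivot (a point): Axis of the clamp arm's hinge (along nest y), at nest x = 70 mm, 70 mm above the bench; the arm reaches 74 mm from here towards the master, and swings up and back (towards nest +x).
- handle_grip (a point): Point on the red grip (15 mm thick) of the clamp handle. Locked, the handle stands upright (leaning 7 degrees to the master) on a pin 12 mm nearer the master and 13 mm above clamp_pivot; this point is 70 mm, its top 100 mm from the pin. Push or pull it over centre (under 10 N) towards nest +x and on down by 85 degrees till it lies almost level: this point ends 103 mm farther in nest x, 58 mm lower
- rack: Fixed rack, origin on the bench, middle of the slots. Base 176 mm along y, top (slot floors) at z 12 mm. Dividers 6 mm thick at y 0, +-39, +-78 mm, x -23 to 23 mm, tops z 68 mm; slots at y +-19.5 and +-58.5 mm, 33 mm wide, each with a low lip in front and behind (inner faces x +-30 mm, tops z 20 mm). A master lies along x, its top 16 mm below the dividers, its ends free above the lips.
- tag_blue: Blue label plate (20 x 30 x 2 mm, brass frame) on the rack's ledge in front of the slot that belongs to the blue-banded master. Origin: centre of its underside, z 12 mm. The centre of its slot is 50 mm along its +x (= rack +x); a seated master's underside is level with this origin.
- tag_red: Red label plate, as the blue one; in front of the red master's slot.
- tag_yellow: Yellow label plate, as the blue one; in front of the yellow master's slot.
- tag_green: Green label plate, as the blue one; its slot is empty (that master is out) and must stay so.
- master_red: Red-banded master of the same outer size (12 mm bore), loose in its slot; leave it.
- master_yellow: Yellow-banded master of the same outer size (20 mm bore), loose in its slot; leave it.
- liner_ring: Loose plain steel ring 62 mm across, 46 mm high; origin centre of underside; leave it.
- knurled_ring: Loose knurled steel ring 74 mm across, 20 mm high; origin centre of underside; leave it.
- marker: Loose yellow marker pen 140 mm long (its y), 19 mm thick; origin under its middle; leave it.
There are look-alikes about, which are no part of the job. Leave any orange look-alike of the master_blue alone.

How it is judged:
By the outcome, as a careful person would: the job done as asked, in the order asked, and still so for the second after the job is handed in, with the robot touching nothing.
It also fails if it takes over 70 s, if anything falls off the work surface, if the arm or the gripper's body presses on something with over 40 N, if the wrist force passes 120 N, or if a joint passes its speed limit or range.

## Working session

There is one attempt and no reset: what is moved stays moved. The work goes in short steps, Python scripts to look and compute and a tool call to move; the robot and the scene stay as the last step left them, time stands still between calls to the robot, and variables do not carry over. Pictures are saved under pics/ and viewed, at most 10 in all, crops included, and the job is handed in when it is done.

Besides the shell and the picture viewer there is one more tool, called after "Request:" by a JSON object that holds its "name" and its "arguments", one argument or row to a line. drive_tool: Moves the arm, as the interface text tells. Its arguments: {"type":"object","properties":{"targets":{"type":"array","items":{"type":"object","properties":{"tx":{"type":"number"},"ty":{"type":"number"},"tz":{"type":"number"},"ax":{"type":"number"},"ay":{"type":"number"},"az":{"type":"number"},"fingers":{"type":"number"}}}}},"required":["targets"]}

```bash
ls; mkdir -p pics
python3 - <<'E'
from station import robot
import cv2,numpy as np
s=robot.state();print(s['tcp_pos'],s['tcp_rot'],s['time_s'],robot.tcp_to_grasp)
for n in('scene','top'):
    im=robot.capture(n);cv2.imwrite(f'pics/{n}0.png',im[:,:,::-1])
    c=robot.calibration(n);print(n,c['fx'],c['fy'],c['cx'],c['cy'],np.round(c['world_from_camera'],3).tolist())
E
```

```text
pics
[0.21267999 0.6133892  0.21747697] [ 1.66085272e-01  9.86110571e-01 -1.25814268e-03 -2.01640091e-04] 0.0 0.0188
scene 493.55518821271573 493.55518821271573 323.0444059568368 198.57487601493605 [[0.916, -0.256, 0.308, -0.004], [-0.401, -0.584, 0.706, -1.14], [-0.0, -0.771, -0.637, 1.18], [0.0, 0.0, 0.0, 1.0]]
top 472.31074740841103 472.31074740841103 320.36176857801814 202.3946806344713 [[-0.007, -0.994, 0.112, 0.377], [-1.0, 0.009, 0.015, -0.005], [-0.016, -0.111, -0.994, 1.355], [0.0, 0.0, 0.0, 1.0]]
```

View pics/scene0.png

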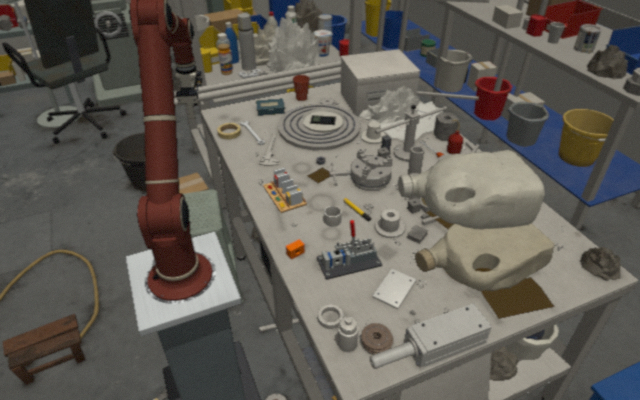

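View pics/top0.png

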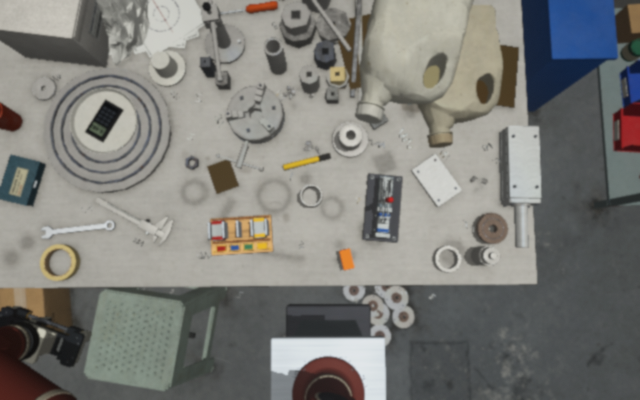

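The top view shows the nest at about (383,208) with the red handle at (389,199). The rack is at (240,235), the orange look-alike at (346,259), the marker at (305,160), the liner ring at (311,195) and the knurled ring at (491,228). I'll enlarge both.

Run:
```python
import cv2,numpy as np
t=cv2.imread('pics/top0.png');s=cv2.imread('pics/scene0.png')
f=lambda i,x,y,w,h,k:cv2.resize(i[y:y+h,x:x+w],None,fx=k,fy=k,interpolation=cv2.INTER_CUBIC)
a=np.hstack([f(t,355,165,55,85,7)[:595],f(t,200,205,58,85,7)[:595]])
a=np.vstack([np.hstack([f(t,200,205,80,55,5),f(t,355,168,80,55,5)[:, :400]]),np.hstack([f(s,255,160,80,60,5),f(s,310,215,80,60,5)])])
t2=f(t,355,165,80,85,5)
cv2.imwrite('pics/crop0.png',a)
```

```text
(no output)
```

View pics/crop0.png

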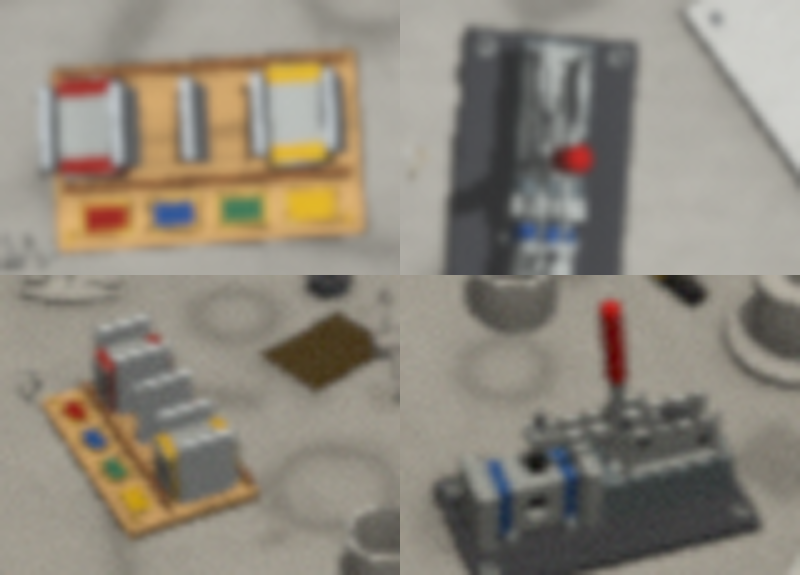

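Crop 1 shows the clamped, blue-banded block in the nest at top pixel (382,225). The only look-alike is the plain orange block at (346,259), so the clamped block is master_blue. The blue tag at top (235,248) is second from the +y end, between red and green, and its slot is empty. Next I'll measure poses.

```bash
cat > h.py <<'E'
import cv2,numpy as np
from station import robot
from scipy.spatial.transform import Rotation as R
def ray(n,u,v):
    c=robot.calibration(n);T=np.array(c['world_from_camera'])
    d=T[:3,:3]@np.array([(u-c['cx'])/c['fx'],(v-c['cy'])/c['fy'],1]);return T[:3,3],d
def onz(n,u,v,z):
    o,d=ray(n,u,v);return o+d*(z-o[2])/d[2]
def blobs(im,lo,hi,box,amin=6):
    hsv=cv2.cvtColor(im,cv2.COLOR_BGR2HSV);m=cv2.inRange(hsv,lo,hi)
    k=np.zeros_like(m);x0,y0,x1,y1=box;k[y0:y1,x0:x1]=m[y0:y1,x0:x1]
    n,l,st,c=cv2.connectedComponentsWithStats(k)
    return [(c[i],st[i]) for i in range(1,n) if st[i,4]>=amin],k
def tri(a,b):
    (o1,d1),(o2,d2)=ray('top',*a),ray('scene',*b)
    s,t=np.linalg.lstsq(np.c_[d1,-d2],o2-o1,rcond=None)[0];p,q=o1+s*d1,o2+t*d2
    return (p+q)/2,np.linalg.norm(p-q)
E
python3 - <<'E'
from h import *
np.set_printoptions(precision=4,suppress=True)
t=cv2.imread('pics/top0.png');s=cv2.imread('pics/scene0.png')
for nm,lo,hi in(('blue',(100,110,60),(125,255,255)),('green',(50,80,40),(90,255,255)),('red',(0,150,60),(6,255,255)),('yel',(21,130,100),(32,255,255))):
    for b,st in blobs(t,lo,hi,(205,240,280,258))[0]: print('tag',nm,b,st,onz('top',*b,.014))
for b,st in blobs(t,(100,80,50),(125,255,255),(360,170,410,245),4)[0]: print('band',b,st,onz('top',*b,.054))
bt=blobs(t,(0,130,60),(8,255,255),(370,180,410,215))[0];bs=blobs(s,(0,130,40),(8,255,255),(335,215,370,245))[0]
print(bt,bs)
# nest plate: dark mask
m=cv2.inRange(cv2.cvtColor(t,cv2.COLOR_BGR2HSV),(0,0,0),(180,255,95));k=np.zeros_like(m);k[165:250,355:412]=m[165:250,355:412]
c=max(cv2.findContours(k,cv2.RETR_EXTERNAL,2)[0],key=cv2.contourArea);r=cv2.minAreaRect(c);print(r)
P=np.array([onz('top',*p,.01) for p in cv2.boxPoints(r)]);print(P,P.mean(0),[np.linalg.norm(P[i]-P[i-1]) for i in range(4)])
# rack base: orange-wood
m=cv2.inRange(cv2.cvtColor(t,cv2.COLOR_BGR2HSV),(8,80,90),(35,255,255));k=np.zeros_like(m);k[205:262,200:285]=m[205:262,200:285]
c=max(cv2.findContours(k,cv2.RETR_EXTERNAL,2)[0],key=cv2.contourArea);r=cv2.minAreaRect(c);print(r)
P=np.array([onz('top',*p,.012) for p in cv2.boxPoints(r)]);print(P,P.mean(0),[np.linalg.norm(P[i]-P[i-1]) for i in range(4)])
for nm,p,z in(('liner',(311,195),.046),('marker',(305,160),.015),('orange',(346,259),.04)):print(nm,onz('top',*p,z))
E
```

```text
tag blue [234.5   247.125] [232 246   6   3  16] [0.4019 0.259  0.014 ]
tag green [247.913  246.4348] [245 245   7   4  23] [0.4035 0.2209 0.014 ]
tag red [220.6842 248.    ] [218 247   7   3  19] [0.3997 0.2982 0.014 ]
tag yel [252.5   245.625] [251 243   3   7   8] [0.4057 0.2079 0.014 ]
tag yel [261.6897 245.5345] [257 243  10   7  58] [0.4058 0.1818 0.014 ]
band [379.6923 214.    ] [378 213   5   3  13] [ 0.4891 -0.1495  0.054 ]
band [385.125 214.125] [384 213   3   3   8] [ 0.4886 -0.1644  0.054 ]
band [382. 230.] [376 228  13   5  41] [ 0.4449 -0.1549  0.054 ]
[(array([390.1111, 199.2222]), array([387, 197,   7,   5,  27], dtype=int32))] [(array([352.2979, 227.5532]), array([350, 220,   5,  17,  47], dtype=int32))]
((381.9543151855469, 207.96612548828125), (35.028141021728516, 65.08014678955078), 5.599339485168457)
[[ 0.4232 -0.1009  0.01  ]
 [ 0.6092 -0.1223  0.01  ]
 [ 0.5982 -0.2222  0.01  ]
 [ 0.4128 -0.1994  0.01  ]] [ 0.5109 -0.1612  0.01  ] [np.float64(0.09898966630340761), np.float64(0.18722449496899046), np.float64(0.10049281102098805), np.float64(0.18687301664346162)]
((240.796142578125, 234.6830596923828), (36.8826904296875, 61.47115707397461), 86.72950744628906)
[[0.4854 0.3335 0.012 ]
 [0.4939 0.1576 0.012 ]
 [0.3892 0.1511 0.012 ]
 [0.3806 0.3255 0.012 ]] [0.4373 0.2419 0.012 ] [np.float64(0.10509452634178235), np.float64(0.17609221226794394), np.float64(0.10493664711211276), np.float64(0.17455253726297393)]
liner [0.5447 0.0401 0.046 ]
marker [0.6507 0.058  0.015 ]
orange [ 0.3664 -0.0555  0.04  ]
```

```bash
cat >> h.py <<'E'
NO,NY=np.array([.4664,-.1559]),-.118
def nest(x,y=0): c,s=np.cos(NY),np.sin(NY);return NO+np.array([c*x-s*y,s*x+c*y])
def plan(pts,yaw,n,fingers,start=None):
    """pts: waypoint list (x,y,z); yaw deg of tool y in world (tool down); n rows per leg"""
    st=robot.state();p=np.array(st['tcp_pos']);r=R.from_quat(st['tcp_rot']);out=[]
    yaws=yaw if isinstance(yaw,list) else [yaw]*len(pts); ns=n if isinstance(n,list) else [n]*len(pts)
    for w,yw,k in zip(pts,yaws,ns):
        a=np.radians(yw);y=np.array([np.cos(a),np.sin(a),0]);z=np.array([0,0,-1.]);G=R.from_matrix(np.c_[np.cross(y,z),y,z])
        w=np.array(w)
        for i in range(k,0,-1):
            d=r.inv().apply((w-p)/i)/.06;e=((r.inv()*G).as_rotvec()/i)/.15
            d,e=np.round(d,2),np.round(e,2);p=p+r.apply(d*.06);r=r*R.from_rotvec(e*.15)
            out.append({**{k2:float(v)+0 for k2,v in zip(('tx','ty','tz','ax','ay','az'),(*d,*e))},'fingers':fingers})
    for i in range(0,len(out),5):
        print('['+', '.join('{'+', '.join(f'"{k}": {v:g}' for k,v in o.items() if v or k=='fingers')+'}' for o in out[i:i+5])+']', 'BIG' if any(abs(v)>1 for o in out[i:i+5] for k,v in o.items() if k!='fingers') else '')
def st():
    s=robot.state();y=R.from_quat(s['tcp_rot']).apply([0,1,0]);print('t %.2f'%s['time_s'],np.round(s['tcp_pos'],4),'yaw %.2f'%np.degrees(np.arctan2(y[1],y[0])),'zax',np.round(R.from_quat(s['tcp_rot']).apply([0,0,1]),3),'w %.4f'%s['width'],'g %.1f'%s['grip_force'],'F',np.round(s['wrist_force'],1),'q',np.round(s['q'],2))
E
python3 - <<'E'
from h import *
c=nest(.046);print(c)
for z in(.15,.165,.182):print(z,onz('top',390.1,199.2,z))
print(tri((390.1,199.2),(352.2,222)))
a=nest(.005)
plan([(.42,.42,.27),(.52,.12,.27),(a[0],a[1],.24)],[75,80,83.2],[7,7,7],0)
E
```

```text
[ 0.51208012 -0.16131541]
0.15 [ 0.51866249 -0.16628646  0.15      ]
0.165 [ 0.51689619 -0.16428331  0.165     ]
0.182 [ 0.51489438 -0.16201307  0.182     ]
(array([ 0.51676158, -0.16333089,  0.17513384]), np.float64(0.0022367303576662882))
[{"tx": -0.62, "ty": -0.27, "tz": -0.12, "az": -0.07, "fingers": 0}, {"tx": -0.61, "ty": -0.28, "tz": -0.12, "az": -0.07, "fingers": 0}, {"tx": -0.61, "ty": -0.29, "tz": -0.13, "az": -0.07, "fingers": 0}, {"tx": -0.61, "ty": -0.29, "tz": -0.12, "az": -0.07, "fingers": 0}, {"tx": -0.61, "ty": -0.3, "tz": -0.13, "ax": -0.01, "az": -0.07, "fingers": 0}] 
[{"tx": -0.6, "ty": -0.31, "tz": -0.12, "az": -0.06, "fingers": 0}, {"tx": -0.6, "ty": -0.31, "tz": -0.13, "ax": -0.01, "az": -0.07, "fingers": 0}, {"tx": -0.41, "ty": -0.63, "az": -0.08, "fingers": 0}, {"tx": -0.41, "ty": -0.63, "az": -0.08, "fingers": 0}, {"tx": -0.4, "ty": -0.64, "az": -0.08, "fingers": 0}] 
[{"tx": -0.39, "ty": -0.64, "az": -0.09, "fingers": 0}, {"tx": -0.38, "ty": -0.65, "az": -0.08, "fingers": 0}, {"tx": -0.38, "ty": -0.65, "az": -0.09, "fingers": 0}, {"tx": -0.37, "ty": -0.66, "az": -0.08, "fingers": 0}, {"ty": -0.67, "tz": 0.07, "az": -0.05, "fingers": 0}] 
[{"tx": 0.01, "ty": -0.67, "tz": 0.07, "az": -0.05, "fingers": 0}, {"tx": 0.01, "ty": -0.67, "tz": 0.07, "az": -0.05, "fingers": 0}, {"tx": 0.01, "ty": -0.67, "tz": 0.07, "az": -0.06, "fingers": 0}, {"tx": 0.02, "ty": -0.67, "tz": 0.07, "az": -0.05, "fingers": 0}, {"tx": 0.03, "ty": -0.66, "tz": 0.07, "az": -0.06, "fingers": 0}] 
[{"tx": 0.03, "ty": -0.67, "tz": 0.07, "az": -0.05, "fingers": 0}]
```

Request:
{"name": "drive_tool", "arguments": {
  "targets": [
    {"tx": -0.62,"ty": -0.28,"tz": -0.12,"az": -0.07,"fingers": 0},
    {"tx": -0.61,"ty": -0.28,"tz": -0.12,"az": -0.07,"fingers": 0},
    {"tx": -0.61,"ty": -0.29,"tz": -0.13,"az": -0.07,"fingers": 0},
    {"tx": -0.61,"ty": -0.29,"tz": -0.12,"az": -0.07,"fingers": 0},
    {"tx": -0.61,"ty": -0.3,"tz": -0.13,"az": -0.07,"fingers": 0}
  ]
}}

```text
$.targets[0]: bad value
```

Request:
{"name": "drive_tool", "arguments": {
  "targets": [
    {"tx": -0.6,"ty": -0.31,"tz": -0.12,"az": -0.06,"fingers": 0},
    {"tx": -0.6,"ty": -0.31,"tz": -0.13,"az": -0.07,"fingers": 0},
    {"tx": -0.41,"ty": -0.63,"az": -0.08,"fingers": 0},
    {"tx": -0.41,"ty": -0.63,"az": -0.08,"fingers": 0},
    {"tx": -0.4,"ty": -0.64,"az": -0.08,"fingers": 0}
  ]
}}

```text
$.targets[0]: bad value
```

Request:
{"name": "drive_tool", "arguments": {
  "targets": [
    {"tx": -0.39,"ty": -0.64,"az": -0.09,"fingers": 0},
    {"tx": -0.38,"ty": -0.65,"az": -0.08,"fingers": 0},
    {"tx": -0.38,"ty": -0.65,"az": -0.09,"fingers": 0},
    {"tx": -0.37,"ty": -0.66,"az": -0.08,"fingers": 0}
  ]
}}

```text
$.targets[0]: bad value
```

Run:
```python
from h import *
st();a=nest(.005)
plan([(a[0],a[1],.23)],83.2,7,0)
```

```text
t 0.10 [0.2127 0.6135 0.2176] yaw 70.88 zax [-0.001 -0.002 -1.   ] w 0.0932 g 0.0 F [-0.2 -0.1 -0.1] q [-1.26  0.62 -0.01  1.42  0.01  1.1  -0.04]
[{"tx": -1.18, "ty": -1.53, "tz": -0.03, "az": -0.2, "fingers": 0}, {"tx": -1.14, "ty": -1.57, "tz": -0.03, "az": -0.21, "fingers": 0}, {"tx": -1.09, "ty": -1.6, "tz": -0.02, "az": -0.2, "fingers": 0}, {"tx": -1.04, "ty": -1.63, "tz": -0.03, "az": -0.21, "fingers": 0}, {"tx": -0.98, "ty": -1.66, "tz": -0.02, "az": -0.2, "fingers": 0}] BIG
[{"tx": -0.93, "ty": -1.69, "tz": -0.03, "ax": -0.01, "az": -0.21, "fingers": 0}, {"tx": -0.88, "ty": -1.73, "tz": -0.02, "az": -0.2, "fingers": 0}] BIG
```

All seven keys are needed in each row.

Request:
{"name": "drive_tool", "arguments": {
  "targets": [
    {"tx": -0.62,"ty": -0.28,"tz": -0.12,"ax": 0,"ay": 0,"az": -0.07,"fingers": 0},
    {"tx": -0.61,"ty": -0.28,"tz": -0.12,"ax": 0,"ay": 0,"az": -0.07,"fingers": 0},
    {"tx": -0.61,"ty": -0.29,"tz": -0.13,"ax": 0,"ay": 0,"az": -0.07,"fingers": 0},
    {"tx": -0.61,"ty": -0.29,"tz": -0.12,"ax": 0,"ay": 0,"az": -0.07,"fingers": 0},
    {"tx": -0.61,"ty": -0.3,"tz": -0.13,"ax": 0,"ay": 0,"az": -0.07,"fingers": 0}
  ]
}}

```text
time_s: 0.72
tcp_pos: [0.3617, 0.4741, 0.2555]
tcp_rot: [0.14, 0.99, -0.001, -0.0]
wrist_force: [-0.7, 0.4, -0.3]
width: 0.0472
grip_force: 0.0
```

Request:
{"name": "drive_tool", "arguments": {
  "targets": [
    {"tx": -0.6,"ty": -0.31,"tz": -0.12,"ax": 0,"ay": 0,"az": -0.06,"fingers": 0},
    {"tx": -0.6,"ty": -0.31,"tz": -0.13,"ax": 0,"ay": 0,"az": -0.07,"fingers": 0},
    {"tx": -0.41,"ty": -0.63,"tz": 0,"ax": 0,"ay": 0,"az": -0.08,"fingers": 0},
    {"tx": -0.41,"ty": -0.63,"tz": 0,"ax": 0,"ay": 0,"az": -0.08,"fingers": 0},
    {"tx": -0.4,"ty": -0.64,"tz": 0,"ax": 0,"ay": 0,"az": -0.08,"fingers": 0}
  ]
}}

```text
time_s: 1.35
tcp_pos: [0.463, 0.2898, 0.2704]
tcp_rot: [0.112, 0.994, -0.0, -0.0]
wrist_force: [0.5, 0.1, -0.7]
width: 0.0012
grip_force: 0.0
```

Request:
{"name": "drive_tool", "arguments": {
  "targets": [
    {"tx": -0.39,"ty": -0.64,"tz": 0,"ax": 0,"ay": 0,"az": -0.09,"fingers": 0},
    {"tx": -0.38,"ty": -0.65,"tz": 0,"ax": 0,"ay": 0,"az": -0.08,"fingers": 0},
    {"tx": -0.38,"ty": -0.65,"tz": 0,"ax": 0,"ay": 0,"az": -0.09,"fingers": 0},
    {"tx": -0.37,"ty": -0.66,"tz": 0,"ax": 0,"ay": 0,"az": -0.08,"fingers": 0}
  ]
}}

```text
time_s: 1.85
tcp_pos: [0.5203, 0.1186, 0.2705]
tcp_rot: [0.087, 0.996, -0.0, -0.0]
wrist_force: [0.4, 0.2, -1.0]
width: 0.0003
grip_force: 0.0
```

```bash
sed -i "s/ if v or k=='fingers')/)/" h.py
python3 - <<'E'
from h import *
st();a=nest(.005)
plan([(a[0],a[1],.23)],83.2,7,0)
E
```

```text
t 1.85 [0.5203 0.1186 0.2705] yaw 80.02 zax [-0.001 -0.    -1.   ] w 0.0003 g 0.0 F [ 0.4  0.2 -1. ] q [-0.29  0.38  0.03  1.68 -0.01  1.08  1.15]
[{"tx": 0, "ty": -0.67, "tz": 0.1, "ax": 0, "ay": 0, "az": -0.05, "fingers": 0}, {"tx": 0.01, "ty": -0.66, "tz": 0.1, "ax": 0, "ay": 0, "az": -0.05, "fingers": 0}, {"tx": 0.01, "ty": -0.67, "tz": 0.1, "ax": 0, "ay": 0, "az": -0.05, "fingers": 0}, {"tx": 0.02, "ty": -0.66, "tz": 0.09, "ax": 0, "ay": 0, "az": -0.05, "fingers": 0}, {"tx": 0.02, "ty": -0.66, "tz": 0.1, "ax": 0, "ay": 0, "az": -0.06, "fingers": 0}] 
[{"tx": 0.02, "ty": -0.67, "tz": 0.09, "ax": 0, "ay": 0, "az": -0.05, "fingers": 0}, {"tx": 0.03, "ty": -0.66, "tz": 0.1, "ax": 0, "ay": 0, "az": -0.06, "fingers": 0}]
```

Request:
{"name": "drive_tool", "arguments": {
  "targets": [
    {"tx": 0,"ty": -0.67,"tz": 0.1,"ax": 0,"ay": 0,"az": -0.05,"fingers": 0},
    {"tx": 0.01,"ty": -0.66,"tz": 0.1,"ax": 0,"ay": 0,"az": -0.05,"fingers": 0},
    {"tx": 0.01,"ty": -0.67,"tz": 0.1,"ax": 0,"ay": 0,"az": -0.05,"fingers": 0},
    {"tx": 0.02,"ty": -0.66,"tz": 0.09,"ax": 0,"ay": 0,"az": -0.05,"fingers": 0},
    {"tx": 0.02,"ty": -0.66,"tz": 0.1,"ax": 0,"ay": 0,"az": -0.06,"fingers": 0}
  ]
}}

```text
time_s: 2.48
tcp_pos: [0.4844, -0.0773, 0.241]
tcp_rot: [0.068, 0.998, -0.0, -0.0]
wrist_force: [0.4, -0.5, 0.0]
width: 0.0008
grip_force: 0.0
```

Request:
{"name": "drive_tool", "arguments": {
  "targets": [
    {"tx": 0.02,"ty": -0.67,"tz": 0.09,"ax": 0,"ay": 0,"az": -0.05,"fingers": 0},
    {"tx": 0.03,"ty": -0.66,"tz": 0.1,"ax": 0,"ay": 0,"az": -0.06,"fingers": 0},
    {"tx": 0,"ty": 0,"tz": 0.7,"ax": 0,"ay": 0,"az": 0,"fingers": 0},
    {"tx": 0,"ty": 0,"tz": 0.7,"ax": 0,"ay": 0,"az": 0,"fingers": 0}
  ]
}}

```text
time_s: 2.98
tcp_pos: [0.4715, -0.1556, 0.1452]
tcp_rot: [0.06, 0.998, -0.0, 0.001]
wrist_force: [-1.0, 0.3, -0.6]
width: 0.0006
grip_force: 0.0
```

Run:
```python
from h import *
st()
P,rot=[],[]
h=.010  # half thickness of tool in nest x
# tool tip path: handle angle th, contact 75 mm up; tool ahead face at handle surface, tip dips below contact early on
for th in(-7,5,20,35,50,65,74,79):
    a=np.radians(th);c=np.array([.058,.083])+.075*np.array([np.sin(a),np.cos(a)])
    s=c+.0075*np.array([-np.cos(a),np.sin(a)])        # contact point on rear/top face
    x=s[0]-h+ (.006 if th<0 else .0); z=s[1]-.018*max(0,np.cos(a))**2
    w=nest(x);P.append((*w,z));print(th,np.round(x,4),np.round(z,4))
plan(P,83.2,2,0)
```

```text
t 2.98 [ 0.4715 -0.1556  0.1452] yaw 83.07 zax [ 0.001 -0.    -1.   ] w 0.0006 g 0.0 F [-1.   0.3 -0.6] q [ 0.22  0.48  0.08  1.95 -0.06  0.71  1.78]
-7 0.0374 0.1388
5 0.0471 0.1405
20 0.0666 0.1401
35 0.0849 0.1367
50 0.1006 0.1295
65 0.1128 0.1183
74 0.118 0.1095
79 0.1202 0.104
[{"tx": -0.27, "ty": -0.01, "tz": 0.05, "ax": 0, "ay": 0, "az": -0.01, "fingers": 0}, {"tx": -0.27, "ty": 0, "tz": 0.06, "ax": 0, "ay": 0.01, "az": 0, "fingers": 0}, {"tx": -0.08, "ty": 0, "tz": -0.02, "ax": 0, "ay": 0, "az": 0, "fingers": 0}, {"tx": -0.08, "ty": 0, "tz": -0.01, "ax": 0, "ay": 0, "az": 0, "fingers": 0}, {"tx": -0.16, "ty": 0, "tz": 0, "ax": 0, "ay": 0, "az": 0, "fingers": 0}] 
[{"tx": -0.17, "ty": 0, "tz": 0, "ax": 0, "ay": 0, "az": 0, "fingers": 0}, {"tx": -0.15, "ty": 0, "tz": 0.03, "ax": 0, "ay": 0, "az": 0, "fingers": 0}, {"tx": -0.15, "ty": 0, "tz": 0.03, "ax": 0, "ay": 0, "az": 0, "fingers": 0}, {"tx": -0.13, "ty": 0, "tz": 0.06, "ax": 0, "ay": 0, "az": 0, "fingers": 0}, {"tx": -0.13, "ty": 0, "tz": 0.06, "ax": 0, "ay": 0, "az": 0, "fingers": 0}] 
[{"tx": -0.1, "ty": 0, "tz": 0.09, "ax": 0, "ay": 0, "az": 0, "fingers": 0}, {"tx": -0.11, "ty": 0, "tz": 0.1, "ax": 0, "ay": 0, "az": 0, "fingers": 0}, {"tx": -0.04, "ty": 0, "tz": 0.07, "ax": 0, "ay": 0, "az": 0, "fingers": 0}, {"tx": -0.04, "ty": 0, "tz": 0.08, "ax": 0, "ay": 0, "az": 0, "fingers": 0}, {"tx": -0.02, "ty": 0, "tz": 0.04, "ax": 0, "ay": 0, "az": 0, "fingers": 0}] 
[{"tx": -0.02, "ty": 0, "tz": 0.05, "ax": 0, "ay": 0, "az": 0, "fingers": 0}]
```

Request:
{"name": "drive_tool", "arguments": {
  "targets": [
    {"tx": -0.27,"ty": 0,"tz": 0.05,"ax": 0,"ay": 0,"az": 0,"fingers": 0},
    {"tx": -0.27,"ty": 0,"tz": 0.06,"ax": 0,"ay": 0,"az": 0,"fingers": 0},
    {"tx": -0.08,"ty": 0,"tz": -0.02,"ax": 0,"ay": 0,"az": 0,"fingers": 0},
    {"tx": -0.08,"ty": 0,"tz": -0.01,"ax": 0,"ay": 0,"az": 0,"fingers": 0},
    {"tx": -0.16,"ty": 0,"tz": 0,"ax": 0,"ay": 0,"az": 0,"fingers": 0}
  ]
}}

```text
time_s: 3.6
tcp_pos: [0.5221, -0.1608, 0.1415]
tcp_rot: [0.06, 0.998, 0.0, -0.001]
wrist_force: [-2.0, 0.8, 1.5]
width: 0.0003
grip_force: 0.9
```

Request:
{"name": "drive_tool", "arguments": {
  "targets": [
    {"tx": -0.17,"ty": 0,"tz": 0,"ax": 0,"ay": 0,"az": 0,"fingers": 0},
    {"tx": -0.15,"ty": 0,"tz": 0.03,"ax": 0,"ay": 0,"az": 0,"fingers": 0},
    {"tx": -0.15,"ty": 0,"tz": 0.03,"ax": 0,"ay": 0,"az": 0,"fingers": 0},
    {"tx": -0.13,"ty": 0,"tz": 0.06,"ax": 0,"ay": 0,"az": 0,"fingers": 0},
    {"tx": -0.13,"ty": 0,"tz": 0.06,"ax": 0,"ay": 0,"az": 0,"fingers": 0}
  ]
}}

```text
time_s: 4.22
tcp_pos: [0.5669, -0.1662, 0.1301]
tcp_rot: [0.06, 0.998, -0.0, 0.0]
wrist_force: [-0.2, 0.3, 0.5]
width: 0.0006
grip_force: 0.5
```

Request:
{"name": "drive_tool", "arguments": {
  "targets": [
    {"tx": -0.1,"ty": 0,"tz": 0.09,"ax": 0,"ay": 0,"az": 0,"fingers": 0},
    {"tx": -0.11,"ty": 0,"tz": 0.1,"ax": 0,"ay": 0,"az": 0,"fingers": 0},
    {"tx": -0.04,"ty": 0,"tz": 0.07,"ax": 0,"ay": 0,"az": 0,"fingers": 0},
    {"tx": -0.04,"ty": 0,"tz": 0.07,"ax": 0,"ay": 0,"az": 0,"fingers": 0}
  ]
}}

```text
time_s: 4.72
tcp_pos: [0.5834, -0.1683, 0.1101]
tcp_rot: [0.06, 0.998, -0.0, -0.0]
wrist_force: [0.2, 0.2, 0.0]
width: 0.0003
grip_force: 0.2
```

Run:
```python
from h import *
st()
a=robot.capture('scene')[:,:,::-1][190:290,290:400];b=robot.capture('top')[:,:,::-1][150:250,340:450]
cv2.imwrite('pics/c1.png',np.vstack([cv2.resize(i,None,fx=3,fy=3,interpolation=2) for i in(np.hstack([a,b]),)]))
```

```text
t 4.72 [ 0.5834 -0.1683  0.1101] yaw 83.16 zax [-0.001 -0.    -1.   ] w 0.0003 g 0.2 F [0.2 0.2 0. ] q [ 0.2   0.67  0.08  1.68 -0.07  0.8   1.76]
```

View pics/c1.png

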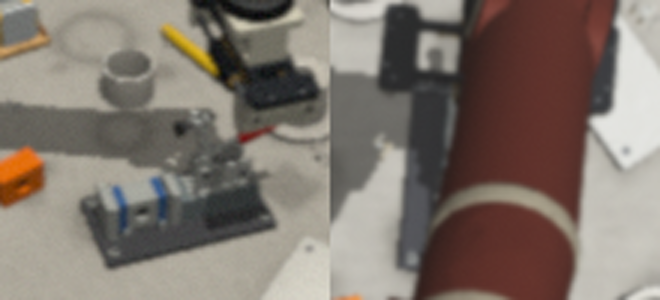

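The clamp arm is now standing up, with its tip at about crop (200,115), and the red handle lies nearly level at (255,135). I'll press a little further to confirm the end stop, then rise.

Request:
{"name": "drive_tool", "arguments": {
  "targets": [
    {"tx": -0.02,"ty": 0,"tz": 0.05,"ax": 0,"ay": 0,"az": 0,"fingers": 0},
    {"tx": -0.02,"ty": 0,"tz": 0.06,"ax": 0,"ay": 0,"az": 0,"fingers": 0},
    {"tx": 0,"ty": 0,"tz": 0,"ax": 0,"ay": 0,"az": 0,"fingers": 0}
  ]
}}

```text
time_s: 5.2
tcp_pos: [0.5856, -0.1684, 0.1037]
tcp_rot: [0.06, 0.998, 0.0, -0.0]
wrist_force: [0.6, -0.3, 0.3]
width: 0.0002
grip_force: 0.0
```

Request:
{"name": "drive_tool", "arguments": {
  "targets": [
    {"tx": 0,"ty": 0,"tz": -0.6,"ax": 0,"ay": 0,"az": 0,"fingers": 0},
    {"tx": 0,"ty": 0,"tz": -0.6,"ax": 0,"ay": 0,"az": 0,"fingers": 0},
    {"tx": 0,"ty": 0,"tz": -0.6,"ax": 0,"ay": 0,"az": 0,"fingers": 0}
  ]
}}

```text
time_s: 5.58
tcp_pos: [0.5857, -0.1685, 0.2132]
tcp_rot: [0.06, 0.998, -0.0, -0.0]
wrist_force: [0.9, -0.3, 0.0]
width: 0.0003
grip_force: 0.0
```

Run:
```python
from h import *
st();a=nest(0)
plan([(*nest(-.01),.22),(*a,.16),(*a,.026)],83.2,[4,2,5],93)
```

```text
t 5.58 [ 0.5857 -0.1685  0.2132] yaw 83.16 zax [-0. -0. -1.] w 0.0003 g 0.0 F [ 0.9 -0.3  0. ] q [ 0.19  0.56  0.09  1.56 -0.06  1.03  1.75]
[{"tx": 0.54, "ty": -0.01, "tz": -0.03, "ax": 0, "ay": 0, "az": 0, "fingers": 93}, {"tx": 0.54, "ty": -0.01, "tz": -0.03, "ax": 0, "ay": 0, "az": 0, "fingers": 93}, {"tx": 0.54, "ty": 0, "tz": -0.03, "ax": 0, "ay": 0, "az": 0, "fingers": 93}, {"tx": 0.55, "ty": -0.01, "tz": -0.02, "ax": 0, "ay": 0, "az": 0, "fingers": 93}, {"tx": -0.09, "ty": 0, "tz": 0.5, "ax": 0, "ay": 0, "az": 0, "fingers": 93}] 
[{"tx": -0.08, "ty": 0, "tz": 0.5, "ax": 0, "ay": 0, "az": 0, "fingers": 93}, {"tx": 0, "ty": 0, "tz": 0.45, "ax": 0, "ay": 0, "az": 0, "fingers": 93}, {"tx": 0, "ty": 0, "tz": 0.45, "ax": 0, "ay": 0, "az": 0, "fingers": 93}, {"tx": 0, "ty": 0, "tz": 0.44, "ax": 0, "ay": 0, "az": 0, "fingers": 93}, {"tx": 0, "ty": 0, "tz": 0.45, "ax": 0, "ay": 0, "az": 0, "fingers": 93}] 
[{"tx": 0, "ty": 0, "tz": 0.44, "ax": 0, "ay": 0, "az": 0, "fingers": 93}]
```

Request:
{"name": "drive_tool", "arguments": {
  "targets": [
    {"tx": 0.54,"ty": 0,"tz": -0.03,"ax": 0,"ay": 0,"az": 0,"fingers": 93},
    {"tx": 0.54,"ty": 0,"tz": -0.03,"ax": 0,"ay": 0,"az": 0,"fingers": 93},
    {"tx": 0.54,"ty": 0,"tz": -0.03,"ax": 0,"ay": 0,"az": 0,"fingers": 93},
    {"tx": 0.55,"ty": 0,"tz": -0.02,"ax": 0,"ay": 0,"az": 0,"fingers": 93},
    {"tx": -0.09,"ty": 0,"tz": 0.5,"ax": 0,"ay": 0,"az": 0,"fingers": 93}
  ]
}}

```text
time_s: 6.2
tcp_pos: [0.4611, -0.1543, 0.1907]
tcp_rot: [0.06, 0.998, -0.001, 0.002]
wrist_force: [0.1, -0.4, -0.3]
width: 0.046
grip_force: 0.0
```

Run:
```python
from h import *
st();a=nest(0)
im=robot.capture('scene')[:,:,::-1];cv2.imwrite('pics/s2.png',cv2.resize(im[190:290,290:400],None,fx=5,fy=5,interpolation=2))
plan([(*a,.16),(*a,.026)],83.2,[2,5],93)
```

```text
t 6.20 [ 0.4611 -0.1543  0.1907] yaw 83.08 zax [ 0.004 -0.001 -1.   ] w 0.0460 g 0.0 F [ 0.1 -0.4 -0.3] q [ 0.21  0.4   0.09  1.93 -0.05  0.81  1.78]
[{"tx": -0.06, "ty": -0.02, "tz": 0.22, "ax": 0, "ay": -0.01, "az": 0, "fingers": 93}, {"tx": -0.05, "ty": -0.01, "tz": 0.22, "ax": 0, "ay": -0.01, "az": -0.01, "fingers": 93}, {"tx": 0, "ty": 0, "tz": 0.45, "ax": 0, "ay": 0, "az": 0, "fingers": 93}, {"tx": 0, "ty": 0, "tz": 0.44, "ax": 0, "ay": 0, "az": 0, "fingers": 93}, {"tx": 0, "ty": 0, "tz": 0.45, "ax": 0, "ay": 0, "az": 0, "fingers": 93}] 
[{"tx": 0, "ty": 0, "tz": 0.44, "ax": 0, "ay": 0, "az": 0, "fingers": 93}, {"tx": 0, "ty": 0, "tz": 0.45, "ax": 0, "ay": 0, "az": 0, "fingers": 93}]
```

View pics/s2.png

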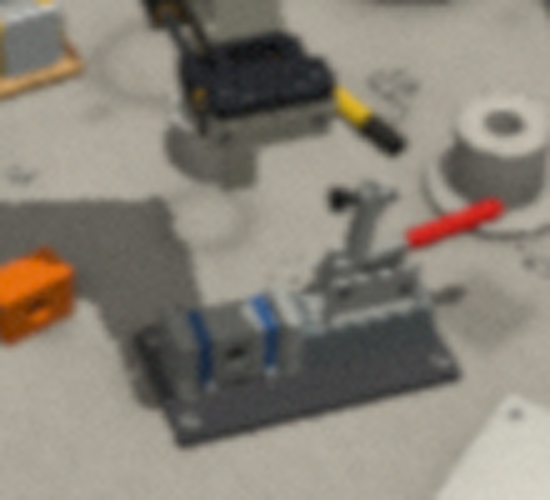

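The clamp is fully open: the arm is up at crop (370,210) and the handle is down at (455,222). The fingers are open and above the master, so I'll descend.

Request:
{"name": "drive_tool", "arguments": {
  "targets": [
    {"tx": -0.04,"ty": 0,"tz": 0.2,"ax": 0,"ay": 0,"az": 0,"fingers": 93},
    {"tx": -0.04,"ty": 0,"tz": 0.3,"ax": 0,"ay": 0,"az": 0,"fingers": 93},
    {"tx": 0,"ty": 0,"tz": 0.4,"ax": 0,"ay": 0,"az": 0,"fingers": 93},
    {"tx": 0,"ty": 0,"tz": 0.4,"ax": 0,"ay": 0,"az": 0,"fingers": 93},
    {"tx": 0,"ty": 0,"tz": 0.4,"ax": 0,"ay": 0,"az": 0,"fingers": 93}
  ]
}}

```text
time_s: 6.88
tcp_pos: [0.4678, -0.1544, 0.0861]
tcp_rot: [0.059, 0.998, -0.0, 0.001]
wrist_force: [0.2, 0.8, 0.6]
width: 0.0928
grip_force: 0.0
```

Run:
```python
from h import *
st();a=nest(0)
plan([(*a,.026)],83.2,[4],93)
```

```text
t 6.88 [ 0.4678 -0.1544  0.0861] yaw 83.18 zax [ 0.001 -0.    -1.   ] w 0.0928 g 0.0 F [0.2 0.8 0.6] q [ 0.23  0.57  0.07  2.02 -0.07  0.56  1.8 ]
[{"tx": 0.01, "ty": -0.01, "tz": 0.25, "ax": 0, "ay": 0, "az": 0, "fingers": 93}, {"tx": 0, "ty": -0.01, "tz": 0.25, "ax": 0, "ay": 0, "az": 0, "fingers": 93}, {"tx": 0.01, "ty": 0, "tz": 0.25, "ax": 0, "ay": 0, "az": 0, "fingers": 93}, {"tx": 0, "ty": -0.01, "tz": 0.25, "ax": 0, "ay": 0.01, "az": 0, "fingers": 93}]
```

Request:
{"name": "drive_tool", "arguments": {
  "targets": [
    {"tx": 0.01,"ty": -0.01,"tz": 0.25,"ax": 0,"ay": 0,"az": 0,"fingers": 93},
    {"tx": 0.01,"ty": -0.01,"tz": 0.25,"ax": 0,"ay": 0,"az": 0,"fingers": 93},
    {"tx": 0,"ty": 0,"tz": 0.25,"ax": 0,"ay": 0,"az": 0,"fingers": 70},
    {"tx": 0,"ty": 0,"tz": 0.25,"ax": 0,"ay": 0,"az": 0,"fingers": 50},
    {"tx": 0,"ty": 0,"tz": 0,"ax": 0,"ay": 0,"az": 0,"fingers": 36}
  ]
}}

```text
time_s: 7.5
tcp_pos: [0.4648, -0.155, 0.0256]
tcp_rot: [0.06, 0.998, 0.0, -0.001]
wrist_force: [-0.2, 0.1, 0.5]
width: 0.0677
grip_force: 0.0
```

Request:
{"name": "drive_tool", "arguments": {
  "targets": [
    {"tx": 0,"ty": 0,"tz": 0,"ax": 0,"ay": 0,"az": 0,"fingers": 32},
    {"tx": 0,"ty": 0,"tz": 0,"ax": 0,"ay": 0,"az": 0,"fingers": 20},
    {"tx": 0,"ty": 0,"tz": 0,"ax": 0,"ay": 0,"az": 0,"fingers": 20},
    {"tx": 0,"ty": 0,"tz": 0,"ax": 0,"ay": 0,"az": 0,"fingers": 20}
  ]
}}

```text
time_s: 8.0
tcp_pos: [0.4655, -0.1555, 0.027]
tcp_rot: [0.06, 0.998, -0.0, 0.0]
wrist_force: [-0.6, -0.1, 1.0]
width: 0.0296
grip_force: 29.9
```

Request:
{"name": "drive_tool", "arguments": {
  "targets": [
    {"tx": 0,"ty": 0,"tz": -0.1,"ax": 0,"ay": 0,"az": 0,"fingers": 20},
    {"tx": 0,"ty": 0,"tz": -0.3,"ax": 0,"ay": 0,"az": 0,"fingers": 20},
    {"tx": 0,"ty": 0,"tz": -0.5,"ax": 0,"ay": 0,"az": 0,"fingers": 20},
    {"tx": 0,"ty": 0,"tz": -0.5,"ax": 0,"ay": 0,"az": 0,"fingers": 20},
    {"tx": 0,"ty": 0,"tz": -0.3,"ax": 0,"ay": 0,"az": 0,"fingers": 20}
  ]
}}

```text
time_s: 8.62
tcp_pos: [0.465, -0.1551, 0.1297]
tcp_rot: [0.06, 0.998, 0.0, -0.0]
wrist_force: [0.4, -0.0, -4.8]
width: 0.0298
grip_force: 29.9
```

Run:
```python
from h import *
st()
plan([(.455,.085,.11),(.455,.085,.03)],92.9,[9,4],20)
```

```text
t 8.62 [ 0.465  -0.1551  0.1297] yaw 83.17 zax [-0.  0. -1.] w 0.0298 g 29.9 F [ 0.4 -0.  -4.8] q [ 0.22  0.49  0.08  1.99 -0.06  0.67  1.79]
[{"tx": 0.07, "ty": 0.44, "tz": 0.04, "ax": 0, "ay": 0, "az": -0.13, "fingers": 20}, {"tx": 0.06, "ty": 0.44, "tz": 0.04, "ax": 0, "ay": 0, "az": -0.13, "fingers": 20}, {"tx": 0.05, "ty": 0.44, "tz": 0.04, "ax": 0, "ay": 0, "az": -0.12, "fingers": 20}, {"tx": 0.05, "ty": 0.44, "tz": 0.03, "ax": 0, "ay": 0, "az": -0.13, "fingers": 20}, {"tx": 0.04, "ty": 0.44, "tz": 0.04, "ax": 0, "ay": 0, "az": -0.12, "fingers": 20}] 
[{"tx": 0.03, "ty": 0.45, "tz": 0.03, "ax": 0, "ay": 0, "az": -0.13, "fingers": 20}, {"tx": 0.02, "ty": 0.45, "tz": 0.04, "ax": 0, "ay": 0, "az": -0.12, "fingers": 20}, {"tx": 0.01, "ty": 0.44, "tz": 0.03, "ax": 0, "ay": 0, "az": -0.13, "fingers": 20}, {"tx": 0.01, "ty": 0.45, "tz": 0.04, "ax": 0, "ay": 0, "az": -0.12, "fingers": 20}, {"tx": 0, "ty": 0, "tz": 0.33, "ax": 0, "ay": 0, "az": 0, "fingers": 20}] 
[{"tx": 0, "ty": 0, "tz": 0.33, "ax": 0, "ay": 0, "az": 0, "fingers": 20}, {"tx": 0, "ty": 0, "tz": 0.34, "ax": 0, "ay": 0, "az": 0, "fingers": 20}, {"tx": 0, "ty": 0, "tz": 0.33, "ax": 0, "ay": 0, "az": 0, "fingers": 20}]
```

Request:
{"name": "drive_tool", "arguments": {
  "targets": [
    {"tx": 0.07,"ty": 0.44,"tz": 0.04,"ax": 0,"ay": 0,"az": -0.13,"fingers": 20},
    {"tx": 0.06,"ty": 0.44,"tz": 0.04,"ax": 0,"ay": 0,"az": -0.13,"fingers": 20},
    {"tx": 0.05,"ty": 0.44,"tz": 0.04,"ax": 0,"ay": 0,"az": -0.12,"fingers": 20},
    {"tx": 0.05,"ty": 0.44,"tz": 0.03,"ax": 0,"ay": 0,"az": -0.13,"fingers": 20},
    {"tx": 0.04,"ty": 0.44,"tz": 0.04,"ax": 0,"ay": 0,"az": -0.12,"fingers": 20}
  ]
}}

```text
time_s: 9.25
tcp_pos: [0.4588, -0.0214, 0.1169]
tcp_rot: [0.012, 1.0, 0.0, -0.001]
wrist_force: [-0.4, 0.5, -5.0]
width: 0.0297
grip_force: 29.9
```

Request:
{"name": "drive_tool", "arguments": {
  "targets": [
    {"tx": 0.03,"ty": 0.45,"tz": 0.03,"ax": 0,"ay": 0,"az": -0.13,"fingers": 20},
    {"tx": 0.02,"ty": 0.45,"tz": 0.04,"ax": 0,"ay": 0,"az": -0.12,"fingers": 20},
    {"tx": 0.01,"ty": 0.44,"tz": 0.03,"ax": 0,"ay": 0,"az": -0.13,"fingers": 20},
    {"tx": 0.01,"ty": 0.45,"tz": 0.04,"ax": 0,"ay": 0,"az": -0.12,"fingers": 20},
    {"tx": 0,"ty": 0,"tz": 0.33,"ax": 0,"ay": 0,"az": 0,"fingers": 20}
  ]
}}

```text
time_s: 9.88
tcp_pos: [0.4555, 0.0883, 0.0895]
tcp_rot: [-0.028, 1.0, 0.001, 0.001]
wrist_force: [-0.3, -0.6, -4.2]
width: 0.0295
grip_force: 29.9
```

Request:
{"name": "drive_tool", "arguments": {
  "targets": [
    {"tx": 0,"ty": 0,"tz": 0.33,"ax": 0,"ay": 0,"az": 0,"fingers": 20},
    {"tx": 0,"ty": 0,"tz": 0.34,"ax": 0,"ay": 0,"az": 0,"fingers": 20},
    {"tx": 0,"ty": 0,"tz": 0.3,"ax": 0,"ay": 0,"az": 0,"fingers": 20},
    {"tx": 0,"ty": 0,"tz": 0,"ax": 0,"ay": 0,"az": 0,"fingers": 20}
  ]
}}

```text
time_s: 10.38
tcp_pos: [0.4537, 0.0847, 0.0298]
tcp_rot: [-0.025, 1.0, -0.0, -0.002]
wrist_force: [-0.2, 0.1, -4.3]
width: 0.0301
grip_force: 29.9
```

Run:
```python
from h import *
st()
plan([(.455,.085,.0135)],92.9,[4],20)
```

```text
t 10.38 [0.4537 0.0847 0.0298] yaw 92.88 zax [-0.004 -0.001 -1.   ] w 0.0301 g 29.9 F [-0.2  0.1 -4.3] q [-0.26  0.64  0.04  2.14 -0.06  0.37  1.45]
[{"tx": -0.01, "ty": 0, "tz": 0.07, "ax": 0, "ay": -0.01, "az": 0, "fingers": 20}, {"tx": 0, "ty": 0, "tz": 0.07, "ax": 0, "ay": -0.01, "az": 0, "fingers": 20}, {"tx": -0.01, "ty": 0, "tz": 0.07, "ax": 0, "ay": 0, "az": 0, "fingers": 20}, {"tx": 0, "ty": 0, "tz": 0.06, "ax": 0, "ay": -0.01, "az": 0, "fingers": 20}]
```

Request:
{"name": "drive_tool", "arguments": {
  "targets": [
    {"tx": 0,"ty": 0,"tz": 0.07,"ax": 0,"ay": 0,"az": 0,"fingers": 20},
    {"tx": 0,"ty": 0,"tz": 0.07,"ax": 0,"ay": 0,"az": 0,"fingers": 20},
    {"tx": 0,"ty": 0,"tz": 0.07,"ax": 0,"ay": 0,"az": 0,"fingers": 20},
    {"tx": 0,"ty": 0,"tz": 0.05,"ax": 0,"ay": 0,"az": 0,"fingers": 20},
    {"tx": 0,"ty": 0,"tz": 0,"ax": 0,"ay": 0,"az": 0,"fingers": 20}
  ]
}}

```text
time_s: 11.0
tcp_pos: [0.4552, 0.085, 0.0151]
tcp_rot: [-0.025, 1.0, -0.0, -0.0]
wrist_force: [-0.0, -0.6, -4.4]
width: 0.0297
grip_force: 29.9
```

Request:
{"name": "drive_tool", "arguments": {
  "targets": [
    {"tx": 0,"ty": 0,"tz": 0.02,"ax": 0,"ay": 0,"az": 0,"fingers": 20},
    {"tx": 0,"ty": 0,"tz": 0.02,"ax": 0,"ay": 0,"az": 0,"fingers": 20},
    {"tx": 0,"ty": 0,"tz": 0,"ax": 0,"ay": 0,"az": 0,"fingers": 20}
  ]
}}

```text
time_s: 11.38
tcp_pos: [0.4554, 0.085, 0.013]
tcp_rot: [-0.025, 1.0, 0.0, 0.0]
wrist_force: [-0.5, 0.4, -1.7]
width: 0.0296
grip_force: 29.9
```

Request:
{"name": "drive_tool", "arguments": {
  "targets": [
    {"tx": 0,"ty": 0,"tz": 0.01,"ax": 0,"ay": 0,"az": 0,"fingers": 20},
    {"tx": 0,"ty": 0,"tz": 0,"ax": 0,"ay": 0,"az": 0,"fingers": 20}
  ]
}}

```text
time_s: 11.62
tcp_pos: [0.4554, 0.085, 0.013]
tcp_rot: [-0.025, 1.0, 0.0, 0.0]
wrist_force: [-1.8, 1.0, 4.0]
width: 0.0297
grip_force: 29.9
```

Request:
{"name": "drive_tool", "arguments": {
  "targets": [
    {"tx": 0,"ty": 0,"tz": 0,"ax": 0,"ay": 0,"az": 0,"fingers": 33},
    {"tx": 0,"ty": 0,"tz": 0,"ax": 0,"ay": 0,"az": 0,"fingers": 46},
    {"tx": 0,"ty": 0,"tz": 0,"ax": 0,"ay": 0,"az": 0,"fingers": 46},
    {"tx": 0,"ty": 0,"tz": -0.4,"ax": 0,"ay": 0,"az": 0,"fingers": 46},
    {"tx": 0,"ty": 0,"tz": -0.8,"ax": 0,"ay": 0,"az": 0,"fingers": 46}
  ]
}}

```text
time_s: 12.25
tcp_pos: [0.4541, 0.0848, 0.0837]
tcp_rot: [-0.025, 1.0, -0.0, -0.002]
wrist_force: [0.4, 0.5, -0.5]
width: 0.0464
grip_force: 0.0
```

Run:
```python
from h import *
st()
plan([(.4554,.085,.12)],2.9,[12],93)
plan([(.4554,.085,.014)],2.9,[5],93)
```

```text
t 12.25 [0.4541 0.0848 0.0837] yaw 92.88 zax [-0.004 -0.001 -1.   ] w 0.0464 g 0.0 F [ 0.4  0.5 -0.5] q [-0.27  0.54  0.05  2.1  -0.05  0.51  1.44]
[{"tx": 0, "ty": 0, "tz": -0.05, "ax": 0, "ay": 0, "az": 0.87, "fingers": 93}, {"tx": 0, "ty": 0, "tz": -0.05, "ax": 0, "ay": 0, "az": 0.87, "fingers": 93}, {"tx": 0, "ty": 0, "tz": -0.05, "ax": 0, "ay": 0, "az": 0.87, "fingers": 93}, {"tx": 0, "ty": 0, "tz": -0.05, "ax": 0, "ay": 0, "az": 0.87, "fingers": 93}, {"tx": 0, "ty": 0, "tz": -0.05, "ax": 0, "ay": 0, "az": 0.87, "fingers": 93}] 
[{"tx": 0, "ty": 0, "tz": -0.05, "ax": 0, "ay": 0, "az": 0.87, "fingers": 93}, {"tx": 0, "ty": 0, "tz": -0.05, "ax": -0.01, "ay": 0, "az": 0.87, "fingers": 93}, {"tx": 0, "ty": 0, "tz": -0.05, "ax": 0, "ay": 0, "az": 0.88, "fingers": 93}, {"tx": 0, "ty": 0, "tz": -0.05, "ax": -0.01, "ay": 0, "az": 0.87, "fingers": 93}, {"tx": 0, "ty": 0.01, "tz": -0.05, "ax": 0, "ay": 0, "az": 0.88, "fingers": 93}] 
[{"tx": 0, "ty": 0, "tz": -0.05, "ax": -0.01, "ay": 0, "az": 0.87, "fingers": 93}, {"tx": 0, "ty": 0.01, "tz": -0.06, "ax": 0, "ay": -0.01, "az": 0.88, "fingers": 93}] 
[{"tx": -0.01, "ty": 0, "tz": 0.23, "ax": -0.01, "ay": 0, "az": 2.09, "fingers": 93}, {"tx": 0, "ty": 0, "tz": 0.23, "ax": -0.01, "ay": -0.01, "az": 2.09, "fingers": 93}, {"tx": 0, "ty": 0, "tz": 0.23, "ax": 0, "ay": -0.01, "az": 2.1, "fingers": 93}, {"tx": 0, "ty": 0.01, "tz": 0.24, "ax": 0, "ay": 0, "az": 2.09, "fingers": 93}, {"tx": -0.01, "ty": 0.01, "tz": 0.23, "ax": -0.01, "ay": 0, "az": 2.1, "fingers": 93}] BIG
```

Request:
{"name": "drive_tool", "arguments": {
  "targets": [
    {"tx": 0,"ty": 0,"tz": -0.1,"ax": 0,"ay": 0,"az": 0.87,"fingers": 93},
    {"tx": 0,"ty": 0,"tz": -0.1,"ax": 0,"ay": 0,"az": 0.87,"fingers": 93},
    {"tx": 0,"ty": 0,"tz": -0.1,"ax": 0,"ay": 0,"az": 0.87,"fingers": 93},
    {"tx": 0,"ty": 0,"tz": 0,"ax": 0,"ay": 0,"az": 0.87,"fingers": 93},
    {"tx": 0,"ty": 0,"tz": 0,"ax": 0,"ay": 0,"az": 0.87,"fingers": 93}
  ]
}}

```text
time_s: 12.88
tcp_pos: [0.4553, 0.0851, 0.1023]
tcp_rot: [0.299, 0.954, 0.0, 0.0]
wrist_force: [-0.4, -0.1, -0.4]
width: 0.0907
grip_force: 0.0
```

Request:
{"name": "drive_tool", "arguments": {
  "targets": [
    {"tx": 0,"ty": 0,"tz": 0,"ax": 0,"ay": 0,"az": 0.87,"fingers": 93},
    {"tx": 0,"ty": 0,"tz": 0,"ax": 0,"ay": 0,"az": 0.87,"fingers": 93},
    {"tx": 0,"ty": 0,"tz": 0,"ax": 0,"ay": 0,"az": 0.88,"fingers": 93},
    {"tx": 0,"ty": 0,"tz": 0,"ax": 0,"ay": 0,"az": 0.87,"fingers": 93},
    {"tx": 0,"ty": 0,"tz": 0,"ax": 0,"ay": 0,"az": 0.88,"fingers": 93}
  ]
}}

```text
time_s: 13.5
tcp_pos: [0.4552, 0.0851, 0.1022]
tcp_rot: [0.59, 0.807, -0.0, -0.0]
wrist_force: [0.9, 0.1, -0.6]
width: 0.093
grip_force: 0.0
```

Request:
{"name": "drive_tool", "arguments": {
  "targets": [
    {"tx": 0,"ty": 0,"tz": 0,"ax": 0,"ay": 0,"az": 0.87,"fingers": 93},
    {"tx": 0,"ty": 0,"tz": 0,"ax": 0,"ay": 0,"az": 0.88,"fingers": 93},
    {"tx": 0,"ty": 0,"tz": 0,"ax": 0,"ay": 0,"az": 0,"fingers": 93}
  ]
}}

```text
time_s: 13.88
tcp_pos: [0.4552, 0.0852, 0.1021]
tcp_rot: [0.688, 0.725, -0.0, 0.0]
wrist_force: [-0.0, -0.2, -0.3]
width: 0.0932
grip_force: 0.0
```

Run:
```python
from h import *
st()
plan([(.4554,.085,.014)],2.9,[5],93)
im=robot.capture('scene')[:,:,::-1];cv2.imwrite('pics/s3.png',cv2.resize(im[150:270,240:380],None,fx=5,fy=5,interpolation=2))
```

```text
t 13.88 [0.4552 0.0852 0.1021] yaw 3.00 zax [-0.    -0.001 -1.   ] w 0.0932 g 0.0 F [-0.  -0.2 -0.3] q [-0.59  0.56  0.52  2.09 -0.48  0.61  0.32]
[{"tx": 0, "ty": 0, "tz": 0.29, "ax": 0, "ay": 0, "az": 0, "fingers": 93}, {"tx": 0, "ty": 0, "tz": 0.29, "ax": 0, "ay": 0, "az": 0, "fingers": 93}, {"tx": 0, "ty": 0, "tz": 0.3, "ax": 0, "ay": 0, "az": 0, "fingers": 93}, {"tx": 0, "ty": 0, "tz": 0.29, "ax": 0, "ay": 0, "az": 0.01, "fingers": 93}, {"tx": 0, "ty": 0, "tz": 0.3, "ax": 0, "ay": 0, "az": 0, "fingers": 93}]
```

View pics/s3.png

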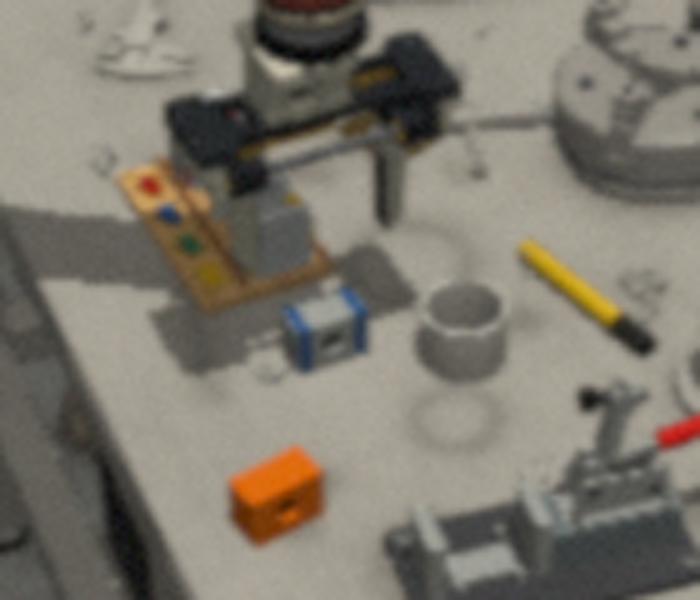

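The master stands upright on the bench at crop (325,325). The liner ring is clear at (462,330), and the open clamp is visible. I'll descend and grip the ends.

Request:
{"name": "drive_tool", "arguments": {
  "targets": [
    {"tx": 0,"ty": 0,"tz": 0.29,"ax": 0,"ay": 0,"az": 0,"fingers": 93},
    {"tx": 0,"ty": 0,"tz": 0.29,"ax": 0,"ay": 0,"az": 0,"fingers": 93},
    {"tx": 0,"ty": 0,"tz": 0.3,"ax": 0,"ay": 0,"az": 0,"fingers": 93},
    {"tx": 0,"ty": 0,"tz": 0.29,"ax": 0,"ay": 0,"az": 0,"fingers": 93},
    {"tx": 0,"ty": 0,"tz": 0.28,"ax": 0,"ay": 0,"az": 0,"fingers": 75}
  ]
}}

```text
time_s: 14.55
tcp_pos: [0.4555, 0.0851, 0.0147]
tcp_rot: [0.688, 0.725, 0.0, -0.0]
wrist_force: [1.3, 0.1, 0.3]
width: 0.0871
grip_force: 0.0
```

Request:
{"name": "drive_tool", "arguments": {
  "targets": [
    {"tx": 0,"ty": 0,"tz": 0,"ax": 0,"ay": 0,"az": 0,"fingers": 62},
    {"tx": 0,"ty": 0,"tz": 0,"ax": 0,"ay": 0,"az": 0,"fingers": 58},
    {"tx": 0,"ty": 0,"tz": 0,"ax": 0,"ay": 0,"az": 0,"fingers": 45},
    {"tx": 0,"ty": 0,"tz": 0,"ax": 0,"ay": 0,"az": 0,"fingers": 45}
  ]
}}

```text
time_s: 15.05
tcp_pos: [0.4566, 0.085, 0.016]
tcp_rot: [0.689, 0.725, 0.001, 0.001]
wrist_force: [2.0, -0.5, 2.5]
width: 0.0559
grip_force: 30.0
```

Run:
```python
from h import *
st()
s=(.4517,.2620)
plan([(.4554,.0852,.11),(*s,.12)],[2.9,2.9],[4,6],45)
```

```text
t 15.05 [0.4566 0.085  0.016 ] yaw 2.91 zax [ 0.003 -0.    -1.   ] w 0.0559 g 30.0 F [ 2.  -0.5  2.5] q [-0.46  0.7   0.35  2.15 -0.62  0.39  0.44]
[{"tx": 0, "ty": 0, "tz": -0.39, "ax": 0, "ay": 0, "az": 0, "fingers": 45}, {"tx": 0, "ty": -0.01, "tz": -0.39, "ax": 0.01, "ay": 0, "az": 0, "fingers": 45}, {"tx": 0, "ty": 0, "tz": -0.39, "ax": 0, "ay": 0, "az": 0, "fingers": 45}, {"tx": 0, "ty": -0.01, "tz": -0.4, "ax": 0.01, "ay": 0, "az": 0, "fingers": 45}, {"tx": 0.49, "ty": 0.02, "tz": -0.03, "ax": 0, "ay": 0, "az": 0, "fingers": 45}] 
[{"tx": 0.49, "ty": 0.01, "tz": -0.03, "ax": 0, "ay": 0, "az": 0, "fingers": 45}, {"tx": 0.49, "ty": 0.02, "tz": -0.03, "ax": 0, "ay": 0, "az": 0, "fingers": 45}, {"tx": 0.49, "ty": 0.01, "tz": -0.02, "ax": 0, "ay": 0, "az": 0, "fingers": 45}, {"tx": 0.5, "ty": 0.02, "tz": -0.03, "ax": 0, "ay": 0, "az": 0, "fingers": 45}, {"tx": 0.49, "ty": 0.01, "tz": -0.02, "ax": 0, "ay": 0, "az": 0, "fingers": 45}]
```

Request:
{"name": "drive_tool", "arguments": {
  "targets": [
    {"tx": 0,"ty": 0,"tz": -0.1,"ax": 0,"ay": 0,"az": 0,"fingers": 45},
    {"tx": 0,"ty": 0,"tz": -0.4,"ax": 0,"ay": 0,"az": 0,"fingers": 45},
    {"tx": 0,"ty": 0,"tz": -0.5,"ax": 0,"ay": 0,"az": 0,"fingers": 45},
    {"tx": 0,"ty": 0,"tz": -0.5,"ax": 0,"ay": 0,"az": 0,"fingers": 45},
    {"tx": 0,"ty": 0,"tz": -0.3,"ax": 0,"ay": 0,"az": 0,"fingers": 45}
  ]
}}

```text
time_s: 15.68
tcp_pos: [0.4543, 0.0852, 0.1242]
tcp_rot: [0.689, 0.725, -0.0, -0.001]
wrist_force: [0.4, -0.1, -5.4]
width: 0.0555
grip_force: 30.0
```

Request:
{"name": "drive_tool", "arguments": {
  "targets": [
    {"tx": 0.45,"ty": 0.01,"tz": 0,"ax": 0,"ay": 0,"az": 0,"fingers": 45},
    {"tx": 0.49,"ty": 0.02,"tz": 0,"ax": 0,"ay": 0,"az": 0,"fingers": 45},
    {"tx": 0.49,"ty": 0.01,"tz": 0,"ax": 0,"ay": 0,"az": 0,"fingers": 45},
    {"tx": 0.49,"ty": 0.02,"tz": 0,"ax": 0,"ay": 0,"az": 0,"fingers": 45},
    {"tx": 0.49,"ty": 0.01,"tz": 0,"ax": 0,"ay": 0,"az": 0,"fingers": 45}
  ]
}}

```text
time_s: 16.3
tcp_pos: [0.4504, 0.2303, 0.1227]
tcp_rot: [0.689, 0.725, -0.002, -0.001]
wrist_force: [-0.6, 0.0, -5.0]
width: 0.0556
grip_force: 30.0
```

Request:
{"name": "drive_tool", "arguments": {
  "targets": [
    {"tx": 0.4,"ty": 0.01,"tz": 0,"ax": 0,"ay": 0,"az": 0,"fingers": 45},
    {"tx": 0,"ty": 0,"tz": 0,"ax": 0,"ay": 0,"az": 0,"fingers": 45}
  ]
}}

```text
time_s: 16.55
tcp_pos: [0.4495, 0.2559, 0.1224]
tcp_rot: [0.687, 0.726, -0.001, -0.001]
wrist_force: [-0.3, 0.2, -4.6]
width: 0.0556
grip_force: 30.0
```

Run:
```python
from h import *
st()
plan([(.4517,.262,.095)],[2.9],[4],45)
a=robot.capture('scene')[:,:,::-1];b=robot.capture('top')[:,:,::-1];cv2.imwrite('pics/top4.png',b);cv2.imwrite('pics/sc4.png',a)
cv2.imwrite('pics/c4.png',cv2.resize(np.hstack([a[145:225,245:325],b[195:275,195:275]]),None,fx=5,fy=5,interpolation=2))
```

```text
t 16.55 [0.4495 0.2559 0.1224] yaw 3.19 zax [-0.003 -0.    -1.   ] w 0.0556 g 30.0 F [-0.3  0.2 -4.6] q [-0.94  0.6   0.58  1.93 -0.47  0.75 -0.03]
[{"tx": 0.02, "ty": 0.01, "tz": 0.11, "ax": -0.01, "ay": 0, "az": 0.01, "fingers": 45}, {"tx": 0.03, "ty": 0.01, "tz": 0.12, "ax": 0, "ay": 0, "az": 0.01, "fingers": 45}, {"tx": 0.02, "ty": 0.01, "tz": 0.11, "ax": -0.01, "ay": 0, "az": 0.01, "fingers": 45}, {"tx": 0.03, "ty": 0.01, "tz": 0.12, "ax": 0, "ay": 0, "az": 0, "fingers": 45}]
```

View pics/c4.png

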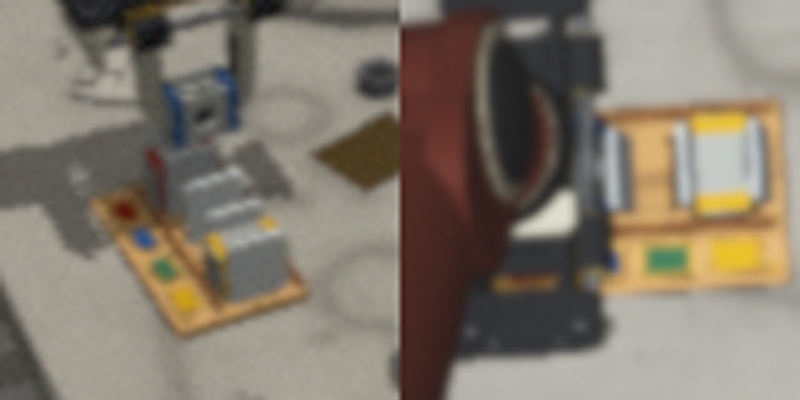

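The left crop shows the blue master held upright above the rack at (200,105). I'll refine slot y from the divider tops in the first top picture.

Run:
```python
from h import *
np.set_printoptions(precision=4,suppress=True,linewidth=200)
t=cv2.imread('pics/top0.png')
g=cv2.cvtColor(t,cv2.COLOR_BGR2HSV);w=(g[:,:,2].astype(float)-g[:,:,1]*1.0)
prof=w[224:235,204:274].mean(0);print(np.round(prof).astype(int))
P=[]
for c in(209,224,237,251,266):
    x=np.arange(c-3,c+4);v=w[224:235,c-3:c+4].mean(0);v=v-v.min();v[v<.5*v.max()]=0;u=(x*v).sum()/v.sum()
    P.append(onz('top',u,229,.068));print(round(u,2),P[-1],'width px',(v>0).sum())
# tags, weighted, as a check
T=np.array([[.3997,.2982],[.4019,.259],[.4035,.2209],[.4058,.1818]]);k=np.array([58.5,19.5,-19.5,-58.5])/1e3
for n in(0,1):print(np.polyfit(k,T[:,n],1))
```

```text
[156 154 156 168 176 164 129 125 151 165 166 165 164 164 164 164 166 169 174 168 127  93  88  67  66  75  78  78  77  73  62  77 145 169 137 102  84  63  67  74  76  76  74  71  55  56 125 168 156
 140 151 165 170 171 170 167 165 162 158 150 149 165 159 127  76  64  71  84 119 151]
208.21 [0.4508 0.3211 0.068 ] width px 5
222.32 [0.4504 0.2824 0.068 ] width px 4
236.97 [0.4501 0.2422 0.068 ] width px 3
252.05 [0.4498 0.2009 0.068 ] width px 5
264.92 [0.4495 0.1657 0.068 ] width px 5
[-0.051   0.4027]
[0.9931 0.24  ]
```

Request:
{"name": "drive_tool", "arguments": {
  "targets": [
    {"tx": 0.05,"ty": 0.01,"tz": 0.11,"ax": 0,"ay": 0,"az": 0.01,"fingers": 45},
    {"tx": 0.05,"ty": 0.01,"tz": 0.12,"ax": 0,"ay": 0,"az": 0.01,"fingers": 45},
    {"tx": 0,"ty": 0.01,"tz": 0.11,"ax": 0,"ay": 0,"az": 0.01,"fingers": 45},
    {"tx": 0,"ty": 0,"tz": 0.1,"ax": 0,"ay": 0,"az": 0,"fingers": 45},
    {"tx": 0,"ty": 0,"tz": 0,"ax": 0,"ay": 0,"az": 0,"fingers": 45}
  ]
}}

```text
time_s: 17.27
tcp_pos: [0.4527, 0.2593, 0.0962]
tcp_rot: [0.691, 0.723, -0.001, -0.0]
wrist_force: [-0.3, -0.1, -5.4]
width: 0.0556
grip_force: 30.0
```

Run:
```python
from h import *
st()
plan([(.4515,.262,.092)],[2.9],[2],45)
```

```text
t 17.27 [0.4527 0.2593 0.0962] yaw 2.62 zax [-0.001 -0.001 -1.   ] w 0.0556 g 30.0 F [-0.3 -0.1 -5.4] q [-0.92  0.64  0.55  1.94 -0.51  0.7  -0.01]
[{"tx": 0.02, "ty": -0.01, "tz": 0.04, "ax": 0, "ay": 0, "az": -0.02, "fingers": 45}, {"tx": 0.03, "ty": -0.01, "tz": 0.03, "ax": -0.01, "ay": 0.01, "az": -0.01, "fingers": 45}]
```

Request:
{"name": "drive_tool", "arguments": {
  "targets": [
    {"tx": 0.02,"ty": 0,"tz": 0.03,"ax": 0,"ay": 0,"az": -0.02,"fingers": 45},
    {"tx": 0.02,"ty": 0,"tz": 0.03,"ax": 0,"ay": 0,"az": 0,"fingers": 45},
    {"tx": 0,"ty": 0,"tz": 0,"ax": 0,"ay": 0,"az": 0,"fingers": 45},
    {"tx": 0,"ty": 0,"tz": 0,"ax": 0,"ay": 0,"az": 0,"fingers": 45}
  ]
}}

```text
time_s: 17.77
tcp_pos: [0.453, 0.2622, 0.0934]
tcp_rot: [0.69, 0.724, 0.0, 0.0]
wrist_force: [-0.2, 0.1, -4.8]
width: 0.0559
grip_force: 30.0
```

Run:
```python
from h import *
st()
plan([(.4515,.262,.092)],[2.9],[2],45)
```

```text
t 17.77 [0.453  0.2622 0.0934] yaw 2.81 zax [ 0.  0. -1.] w 0.0559 g 30.0 F [-0.2  0.1 -4.8] q [-0.92  0.65  0.55  1.94 -0.51  0.7  -0.01]
[{"tx": 0, "ty": -0.01, "tz": 0.01, "ax": 0, "ay": 0, "az": 0, "fingers": 45}, {"tx": 0, "ty": -0.02, "tz": 0.01, "ax": 0, "ay": 0, "az": -0.01, "fingers": 45}]
```

Aligned in y. I'll trim x and lower until the underside is about at the divider tops, then on in, watching the force.

Request:
{"name": "drive_tool", "arguments": {
  "targets": [
    {"tx": 0,"ty": -0.02,"tz": 0.08,"ax": 0,"ay": 0,"az": 0,"fingers": 45},
    {"tx": 0,"ty": -0.01,"tz": 0.08,"ax": 0,"ay": 0,"az": 0,"fingers": 45},
    {"tx": 0,"ty": 0,"tz": 0.08,"ax": 0,"ay": 0,"az": 0,"fingers": 45},
    {"tx": 0,"ty": 0,"tz": 0,"ax": 0,"ay": 0,"az": 0,"fingers": 45}
  ]
}}

```text
time_s: 18.27
tcp_pos: [0.4512, 0.2644, 0.0809]
tcp_rot: [0.689, 0.725, 0.002, -0.002]
wrist_force: [-4.4, 3.2, 10.6]
width: 0.0556
grip_force: 30.0
```

Run:
```python
from h import *
st();s=robot.state();print(np.round(s['wrist_torque'],3))
im=robot.capture('scene')[:,:,::-1];cv2.imwrite('pics/c5.png',cv2.resize(im[150:225,250:325],None,fx=8,fy=8,interpolation=2))
```

```text
t 18.27 [0.4512 0.2644 0.0809] yaw 2.87 zax [-0.     0.005 -1.   ] w 0.0556 g 30.0 F [-4.4  3.2 10.6] q [-0.91  0.66  0.53  1.95 -0.53  0.67  0.01]
[ 0.271  0.977 -0.045]
```

View pics/c5.png

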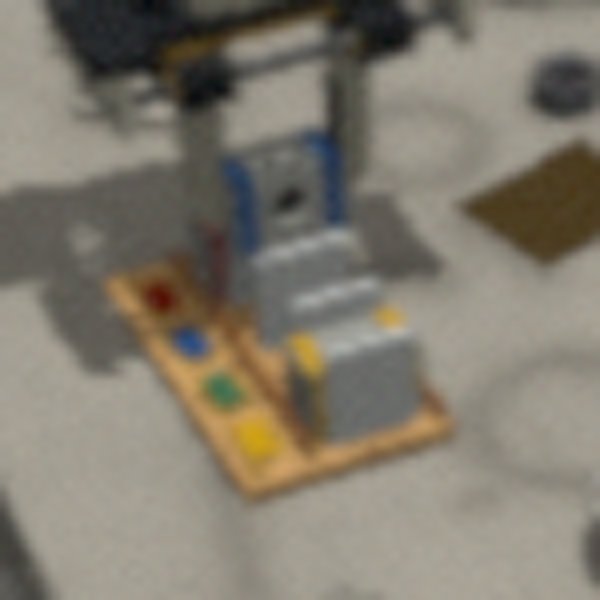

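Request:
{"name": "drive_tool", "arguments": {
  "targets": [
    {"tx": 0,"ty": 0,"tz": -0.1,"ax": 0,"ay": 0,"az": 0,"fingers": 45},
    {"tx": 0,"ty": 0,"tz": -0.1,"ax": 0,"ay": 0,"az": 0,"fingers": 45},
    {"tx": 0,"ty": 0,"tz": 0,"ax": 0,"ay": 0,"az": 0,"fingers": 45},
    {"tx": 0,"ty": 0,"tz": 0,"ax": 0,"ay": 0,"az": 0,"fingers": 45}
  ]
}}

```text
time_s: 18.82
tcp_pos: [0.451, 0.2618, 0.0905]
tcp_rot: [0.69, 0.724, -0.0, -0.0]
wrist_force: [-0.7, 0.1, -4.9]
width: 0.0559
grip_force: 30.0
```

Run:
```python
from h import *
st();s=robot.state();print(np.round(s['wrist_torque'],3))
```

```text
t 18.82 [0.451  0.2618 0.0905] yaw 2.80 zax [-0.001 -0.001 -1.   ] w 0.0559 g 30.0 F [-0.7  0.1 -4.9] q [-0.92  0.65  0.54  1.95 -0.52  0.69 -0.01]
[-0.036  0.101 -0.011]
```

The crop shows the master's −y edge on the middle divider at (300,250). The force and torque (+Fy, deflected +y) agree, so I'll shift about +1.8 mm in y and lower again.

Request:
{"name": "drive_tool", "arguments": {
  "targets": [
    {"tx": 0.03,"ty": 0.01,"tz": 0.04,"ax": 0,"ay": 0,"az": 0,"fingers": 45},
    {"tx": 0,"ty": 0,"tz": 0.06,"ax": 0,"ay": 0,"az": 0,"fingers": 45},
    {"tx": 0,"ty": 0,"tz": 0.06,"ax": 0,"ay": 0,"az": 0,"fingers": 45},
    {"tx": 0,"ty": 0,"tz": 0,"ax": 0,"ay": 0,"az": 0,"fingers": 45},
    {"tx": 0,"ty": 0,"tz": 0,"ax": 0,"ay": 0,"az": 0,"fingers": 45}
  ]
}}

```text
time_s: 19.45
tcp_pos: [0.4516, 0.2639, 0.0812]
tcp_rot: [0.69, 0.724, -0.0, -0.0]
wrist_force: [-1.2, -0.4, -4.1]
width: 0.0556
grip_force: 30.0
```

Run:
```python
from h import *
st();s=robot.state();print(np.round(s['wrist_torque'],3))
```

```text
t 19.45 [0.4516 0.2639 0.0812] yaw 2.81 zax [-0. -0. -1.] w 0.0556 g 30.0 F [-1.2 -0.4 -4.1] q [-0.91  0.66  0.53  1.95 -0.53  0.67 -0.  ]
[-0.032  0.185  0.027]
```

It's now free at the same height. I'll continue down.

Request:
{"name": "drive_tool", "arguments": {
  "targets": [
    {"tx": 0,"ty": 0,"tz": 0.08,"ax": 0,"ay": 0,"az": 0,"fingers": 45},
    {"tx": 0,"ty": 0,"tz": 0.08,"ax": 0,"ay": 0,"az": 0,"fingers": 45},
    {"tx": 0,"ty": 0,"tz": 0.08,"ax": 0,"ay": 0,"az": 0,"fingers": 45},
    {"tx": 0,"ty": 0,"tz": 0,"ax": 0,"ay": 0,"az": 0,"fingers": 45}
  ]
}}

```text
time_s: 19.95
tcp_pos: [0.4514, 0.2687, 0.0693]
tcp_rot: [0.689, 0.725, 0.003, -0.003]
wrist_force: [-4.5, 5.8, 12.7]
width: 0.0554
grip_force: 30.0
```

Run:
```python
from h import *
st();s=robot.state();print(np.round(s['wrist_torque'],3))
im=robot.capture('scene')[:,:,::-1];cv2.imwrite('pics/s6.png',im)
cv2.imwrite('pics/c6.png',cv2.resize(im[150:210,250:320],None,fx=10,fy=10,interpolation=2)[:600])
```

```text
t 19.95 [0.4514 0.2687 0.0693] yaw 2.96 zax [-0.     0.008 -1.   ] w 0.0554 g 30.0 F [-4.5  5.8 12.7] q [-0.9   0.68  0.51  1.95 -0.55  0.64  0.02]
[ 0.973  1.235 -0.054]
```

View pics/c6.png

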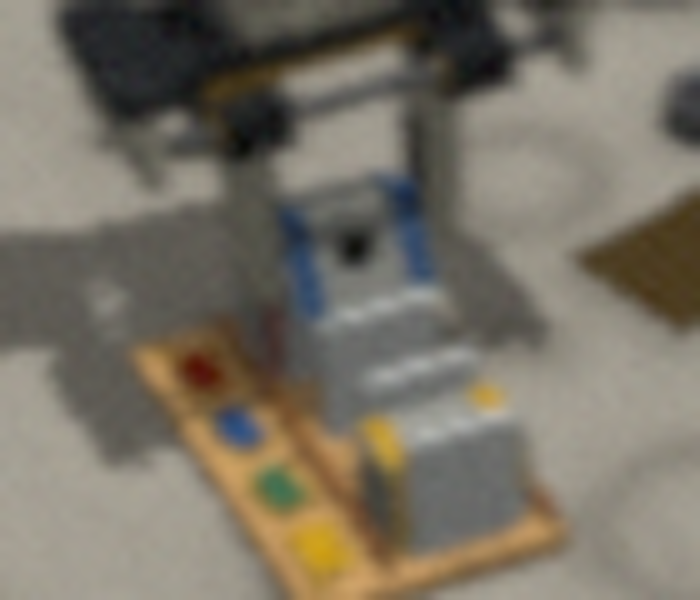

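The master's −y lower edge is resting on the middle divider: the strip at (385,310) with the whole side face visible above it. The master has probably rolled in the grip. I'll lift and measure the roll from the bands, against the earlier unrolled picture.

Request:
{"name": "drive_tool", "arguments": {
  "targets": [
    {"tx": 0,"ty": 0,"tz": -0.3,"ax": 0,"ay": 0,"az": 0,"fingers": 45},
    {"tx": 0,"ty": 0,"tz": -0.3,"ax": 0,"ay": 0,"az": 0,"fingers": 45},
    {"tx": 0,"ty": 0,"tz": -0.3,"ax": 0,"ay": 0,"az": 0,"fingers": 45},
    {"tx": 0,"ty": 0,"tz": 0,"ax": 0,"ay": 0,"az": 0,"fingers": 45},
    {"tx": 0,"ty": 0,"tz": 0,"ax": 0,"ay": 0,"az": 0,"fingers": 45}
  ]
}}

```text
time_s: 20.62
tcp_pos: [0.4511, 0.2637, 0.1201]
tcp_rot: [0.69, 0.724, -0.001, -0.0]
wrist_force: [-0.7, 0.1, -4.8]
width: 0.0558
grip_force: 30.0
```

```bash
cat >> h.py <<'E'
def onx(u,v,x):
    o,d=ray('scene',u,v);return o+d*(x-o[0])/d[0]
def bands(im,box,xc):
    B,k=blobs(im,(100,110,40),(125,255,255),box,8)
    n,l,_,_=cv2.connectedComponentsWithStats(k)
    for c,s in B:
        i=l[int(round(c[1])),int(round(c[0]))] or None
        m=np.argwhere((l==i) if i else k>0)[:,::-1].astype(float)
        vx,vy,x0,y0=cv2.fitLine(m.astype(np.float32),cv2.DIST_HUBER,0,.01,.01).ravel()
        t=(m-[x0,y0])@[vx,vy];a=np.array([x0,y0])+t.min()*np.array([vx,vy]);b=np.array([x0,y0])+t.max()*np.array([vx,vy])
        print(np.round(c,1),s[4],'ends',np.round(a,1),np.round(b,1),'dir',round(float(np.degrees(np.arctan2(vx,vy))),1))
E
python3 - <<'E'
from h import *
st()
im=robot.capture('scene')[:,:,::-1].copy();cv2.imwrite('pics/s7.png',im)
for n,b in(('sc4',(270,155,310,178)),('s6',(270,160,310,190)),('s7',(265,140,310,190))):
    print(n);bands(cv2.imread(f'pics/{n}.png'),b,0)
a,b=cv2.imread('pics/sc4.png')[145:195,260:315],im[140:190,260:315]
cv2.imwrite('pics/c7.png',cv2.resize(np.hstack([a,b]),None,fx=7,fy=7,interpolation=2))
E
```

```text
t 20.62 [0.4511 0.2637 0.1201] yaw 2.82 zax [-0.001 -0.001 -1.   ] w 0.0558 g 30.0 F [-0.7  0.1 -4.8] q [-0.95  0.61  0.58  1.92 -0.48  0.76 -0.04]
sc4
[290.5 162. ] 8 ends [278.2 169.2] [291. 161.] dir 122.7
[279.8 167.6] 12 ends [278.8 162.8] [280.5 171.9] dir 10.9
s6
[290.5 171.9] 10 ends [289.9 168. ] [291.1 176. ] dir 9.0
s7
[290.6 162. ] 9 ends [289.9 158. ] [291.2 166. ] dir 9.5
[279.5 166. ] 10 ends [278.8 162. ] [280.2 170. ] dir 9.6
```

View pics/c7.png

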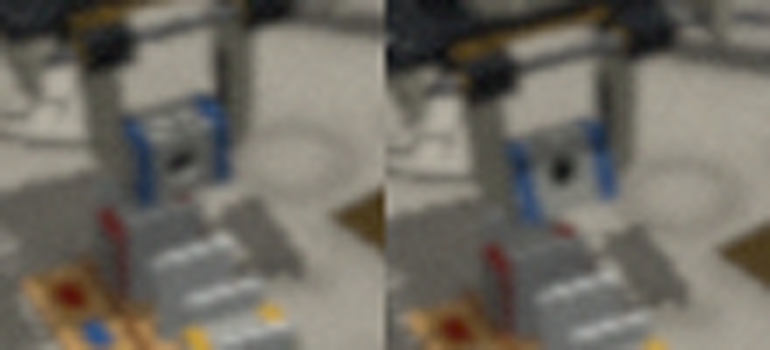

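The left half shows the unrolled master with its top face visible. On the right it is rolled roughly 30–35° about the grip axis, with the top face hidden and the bore rounder. I'll put it back on the bench with the tool tilted so it lands flat, then regrip. First I'll recheck slot y with the scene camera, using the held master as the reference.

```bash
cat >> h.py <<'E'
def proj(n,p):
    c=robot.calibration(n);T=np.linalg.inv(np.array(c['world_from_camera']));q=T[:3,:3]@np.array(p)+T[:3,3];return np.array([c['fx']*q[0]/q[2]+c['cx'],c['fy']*q[1]/q[2]+c['cy']])
E
python3 - <<'E'
from h import *
s0,s4,s7=[cv2.cvtColor(cv2.imread(f'pics/{n}.png'),cv2.COLOR_BGR2GRAY).astype(float) for n in('scene0','sc4','s7')]
def cen(g,u,v,r,sign):
    u,v=int(round(u)),int(round(v));w=sign*g[v-r:v+r+1,u-r:u+r+1];w=w-np.percentile(w,60);w[w<0]=0
    yy,xx=np.mgrid[v-r:v+r+1,u-r:u+r+1];return np.array([(xx*w).sum(),(yy*w).sum()])/w.sum()
b=np.array([.4503,.2409,.1268]);print('bore pred',proj('scene',b),'meas',cen(s4,285.7,167.9,2,-1))
for al in(0,15,25,30,35,40,45):
    a=np.radians(al);P=np.array([.4511,.2637,.1389]);print(al,'bore',np.round(proj('scene',P+[0,(-15*np.cos(a)-14.4*np.sin(a))/1e3,(15*np.sin(a)-14.4*np.cos(a))/1e3]),1))
print('bore s7',cen(s7,285.3,164.3,2,-1))
# vertical profiles across divider tops in scene0 at world x=.4527 line
O=np.array([.4527,.2425]);
for k,nm in((0,'d0'),(-.039,'d-39')):
    for dx in(-.012,0,.012):
        p=np.array([O[0]+dx-k*.05,O[1]+dx*.05+k,.068]);u,v=proj('scene',p)
        ys=np.arange(v-5,v+5.01,.25);q=cv2.remap(s0.astype(np.float32),np.full((len(ys),1),u,np.float32),ys.astype(np.float32)[:,None],1).ravel()
        w=np.clip(q-(q.max()+np.median(q))/2,0,None);vm=(ys*w).sum()/w.sum();h=onz('scene',u,vm,.068)
        print(nm,dx,'pred v %.2f meas %.2f'%(v,vm),'dy %.4f'%(h[1]-p[1]),np.round(q[::4]).astype(int))
E
```

```text
bore pred [285.51761674 167.96587152] meas [285.29481481 167.4562963 ]
0 bore [285.  167.3]
15 bore [285.3 166.8]
25 bore [285.4 166.2]
30 bore [285.4 165.9]
35 bore [285.4 165.6]
40 bore [285.4 165.2]
45 bore [285.4 164.8]
bore s7 [284.79889503 163.70718232]
d0 -0.012 pred v 181.34 meas 181.11 dy 0.0013 [110 103 102 108 126 140 120 107 104 103 102]
d0 0 pred v 180.46 meas 180.38 dy 0.0004 [115 105 103 110 131 141 128 110 102 102 108]
d0 0.012 pred v 179.58 meas 177.41 dy 0.0124 [147 140 134 134 142 144 125 109 104 104 111]
d-39 -0.012 pred v 187.21 meas 188.43 dy -0.0067 [104 104 105 109 133 152 127 108 112 130 148]
d-39 0 pred v 186.30 meas 187.39 dy -0.0060 [107 105 106 112 135 150 129 110 112 129 147]
d-39 0.012 pred v 185.39 meas 184.84 dy 0.0031 [146 139 132 131 142 148 127 111 114 128 145]
```

Request:
{"name": "drive_tool", "arguments": {
  "targets": [
    {"tx": 0,"ty": 0,"tz": -0.2,"ax": 0,"ay": 0,"az": 0,"fingers": 45},
    {"tx": -0.49,"ty": 0,"tz": 0,"ax": 0,"ay": 0,"az": 0,"fingers": 45},
    {"tx": -0.49,"ty": 0,"tz": 0,"ax": 0,"ay": 0,"az": 0,"fingers": 45},
    {"tx": -0.5,"ty": 0,"tz": 0,"ax": 0,"ay": 0,"az": 0,"fingers": 45},
    {"tx": -0.5,"ty": 0,"tz": 0,"ax": 0,"ay": 0,"az": 0,"fingers": 45}
  ]
}}

```text
time_s: 21.3
tcp_pos: [0.4578, 0.1442, 0.1333]
tcp_rot: [0.69, 0.724, 0.0, 0.0]
wrist_force: [1.0, -0.1, -4.8]
width: 0.0561
grip_force: 30.0
```

Request:
{"name": "drive_tool", "arguments": {
  "targets": [
    {"tx": -0.5,"ty": 0,"tz": 0,"ax": 0,"ay": 0,"az": 0,"fingers": 45},
    {"tx": -0.3,"ty": 0,"tz": 0,"ax": 0,"ay": 0,"az": 0,"fingers": 45},
    {"tx": 0,"ty": 0,"tz": 0,"ax": 0,"ay": 0,"az": 0,"fingers": 45}
  ]
}}

```text
time_s: 21.68
tcp_pos: [0.4602, 0.0961, 0.1332]
tcp_rot: [0.691, 0.723, 0.0, 0.0]
wrist_force: [-0.2, 1.0, -4.0]
width: 0.0558
grip_force: 30.0
```

Request:
{"name": "drive_tool", "arguments": {
  "targets": [
    {"tx": 0,"ty": 0,"tz": 0,"ax": 0,"ay": 0.7,"az": 0,"fingers": 45},
    {"tx": 0,"ty": 0,"tz": 0,"ax": 0,"ay": 0.8,"az": 0,"fingers": 45},
    {"tx": 0,"ty": 0,"tz": 0,"ax": 0,"ay": 0,"az": 0,"fingers": 45}
  ]
}}

```text
time_s: 22.05
tcp_pos: [0.4608, 0.0949, 0.1329]
tcp_rot: [0.687, 0.718, 0.077, -0.08]
wrist_force: [0.5, 0.1, -5.2]
width: 0.0558
grip_force: 30.0
```

Run:
```python
from h import *
st()
```

```text
t 22.05 [0.4608 0.0949 0.1329] yaw 2.50 zax [-0.009  0.221 -0.975] w 0.0558 g 30.0 F [ 0.5  0.1 -5.2] q [-0.38  0.49  0.4   2.06 -0.64  0.73  0.53]
```

Request:
{"name": "drive_tool", "arguments": {
  "targets": [
    {"tx": 0,"ty": 0,"tz": 0,"ax": 0,"ay": 0.8,"az": 0,"fingers": 45},
    {"tx": 0,"ty": 0,"tz": 0,"ax": 0,"ay": 0.8,"az": 0,"fingers": 45},
    {"tx": 0,"ty": 0,"tz": 0,"ax": 0,"ay": 0.8,"az": 0,"fingers": 45},
    {"tx": 0,"ty": 0,"tz": 0,"ax": 0,"ay": 0.7,"az": 0,"fingers": 45},
    {"tx": 0,"ty": 0,"tz": 0,"ax": 0,"ay": 0,"az": 0,"fingers": 45}
  ]
}}

```text
time_s: 22.68
tcp_pos: [0.4603, 0.0965, 0.1311]
tcp_rot: [0.65, 0.682, 0.231, -0.244]
wrist_force: [-0.5, 0.4, -4.3]
width: 0.0557
grip_force: 30.0
```

Run:
```python
from h import *
st();s=robot.state()
im=robot.capture('scene')[:,:,::-1].copy();cv2.imwrite('pics/s8.png',im)
p=np.array(s['tcp_pos']);r=R.from_quat(s['tcp_rot']);g=p-r.apply([0,0,1])*.0188;print('grasp',g,'px',proj('scene',g))
bands(im,(285,150,340,200),0)
# move so that grasp is over (.456,.085) at z .06, in tool axes, units of .06
print('tool shift',np.round(r.inv().apply(np.array([.456,.085,.058])-g)/.06,2),'down unit/mm',np.round(r.inv().apply([0,0,-.001])/.06,4))
```

```text
t 22.68 [0.4603 0.0965 0.1311] yaw 2.77 zax [-0.033  0.632 -0.774] w 0.0557 g 30.0 F [-0.5  0.4 -4.3] q [ 0.07  0.61  0.16  2.07 -0.97  0.97  1.03]
grasp [0.46089745 0.08456747 0.14569581] px [304.24246566 187.67782578]
tool shift [-0.92 -0.08  1.14] down unit/mm [-0.0106  0.      0.0129]
```

Run:
```python
from h import *
im=cv2.imread('pics/s8.png').astype(int)
c=im[178:206,290:322];b=c[:,:,0]-c[:,:,2];g=c.mean(2)
for r in range(28):print(178+r,''.join('B' if b[r,k]>25 else ('@' if g[r,k]<50 else 'o' if g[r,k]<85 else '+' if g[r,k]<115 else '.') for k in range(32)))
```

```text
178 @@@@@@@@@@ooooo+o@@@@oo@@@@@@@@@
179 @@@@@@@@@@ooooo+oo@@@ooo@@@@@@@@
180 @@@@@@@@@@ooooo++o@@@@ooo@@@@@@@
181 @@@@@@@@@@@ooooo+oo@@@@@ooo@@@@@
182 @@@@@@@@@@@ooooo+++o@@@@@oooo@@@
183 @@@@@@@@@@@@oooo+++oo@@@@@@@@ooo
184 @@@@@@@@@@@@ooooo+++oo@@@@@@@@@@
185 @@@@@@@@@@@@ooooo+++++oo@@@@@@@@
186 @@@@@@@@@@@@@oooo++++++oo@@@@@@@
187 @@@@@@@@@@@@@oooo+++++++oooooo@@
188 @@@@@@@@@@@@@@ooooo++++ooooooooo
189 @@@@@@@@@@@@@@@@@oooooooooo++...
190 @@@@@@@@@@@@@@@@@ooooooo++......
191 @@@@@@@@@@@@@@@@@@@o@@o+........
192 @@@@@@@@@@@@@@@@@@oo@o+.........
193 @@@@@@@@@@@@@@@@@oooo++.........
194 @@@@@@@@@@@@@@@@o+++............
195 @@@@@@@o@@@@@oo++...............
196 @@@@@oooo@@oo+..................
197 @@ooo+++ooo++...................
198 oo+++++++++++...................
199 o+++++++++++++..................
200 +++++++++++++++.................
201 +++++++++++...+.................
202 ++++++++++......................
203 +++++++.........................
204 ++++..........++................
205 +.........++++..................
```

The tilted gripper hides the master in this view, so I'll go by force: lower slowly and let the bench square it.

Request:
{"name": "drive_tool", "arguments": {
  "targets": [
    {"tx": -0.2,"ty": -0.02,"tz": 0.25,"ax": 0,"ay": 0,"az": 0,"fingers": 45},
    {"tx": -0.25,"ty": -0.02,"tz": 0.3,"ax": 0,"ay": 0,"az": 0,"fingers": 45},
    {"tx": -0.25,"ty": -0.02,"tz": 0.3,"ax": 0,"ay": 0,"az": 0,"fingers": 45},
    {"tx": -0.22,"ty": -0.02,"tz": 0.28,"ax": 0,"ay": 0,"az": 0,"fingers": 45},
    {"tx": 0,"ty": 0,"tz": 0,"ax": 0,"ay": 0,"az": 0,"fingers": 45}
  ]
}}

```text
time_s: 23.35
tcp_pos: [0.4546, 0.0995, 0.0449]
tcp_rot: [0.648, 0.683, 0.232, -0.246]
wrist_force: [-0.8, -0.2, -3.5]
width: 0.0557
grip_force: 30.0
```

Request:
{"name": "drive_tool", "arguments": {
  "targets": [
    {"tx": -0.03,"ty": 0,"tz": 0.04,"ax": 0,"ay": 0,"az": 0,"fingers": 45},
    {"tx": -0.03,"ty": 0,"tz": 0.04,"ax": 0,"ay": 0,"az": 0,"fingers": 45},
    {"tx": -0.03,"ty": 0,"tz": 0.04,"ax": 0,"ay": 0,"az": 0,"fingers": 45},
    {"tx": -0.03,"ty": 0,"tz": 0.04,"ax": 0,"ay": 0,"az": 0,"fingers": 45},
    {"tx": 0,"ty": 0,"tz": 0,"ax": 0,"ay": 0,"az": 0,"fingers": 45}
  ]
}}

```text
time_s: 23.98
tcp_pos: [0.4549, 0.098, 0.0333]
tcp_rot: [0.649, 0.681, 0.233, -0.245]
wrist_force: [0.3, 0.4, -4.2]
width: 0.0562
grip_force: 30.0
```

Request:
{"name": "drive_tool", "arguments": {
  "targets": [
    {"tx": -0.03,"ty": 0,"tz": 0.04,"ax": 0,"ay": 0,"az": 0,"fingers": 45},
    {"tx": -0.03,"ty": 0,"tz": 0.03,"ax": 0,"ay": 0,"az": 0,"fingers": 45},
    {"tx": 0,"ty": 0,"tz": 0,"ax": 0,"ay": 0,"az": 0,"fingers": 45}
  ]
}}

```text
time_s: 24.35
tcp_pos: [0.4549, 0.098, 0.0277]
tcp_rot: [0.649, 0.681, 0.233, -0.245]
wrist_force: [0.2, 0.3, -3.6]
width: 0.0556
grip_force: 30.0
```

Request:
{"name": "drive_tool", "arguments": {
  "targets": [
    {"tx": -0.02,"ty": 0,"tz": 0.03,"ax": 0,"ay": 0,"az": 0,"fingers": 45},
    {"tx": -0.02,"ty": 0,"tz": 0.03,"ax": 0,"ay": 0,"az": 0,"fingers": 45},
    {"tx": 0,"ty": 0,"tz": 0,"ax": 0,"ay": 0,"az": 0,"fingers": 45}
  ]
}}

```text
time_s: 24.72
tcp_pos: [0.4549, 0.0985, 0.0234]
tcp_rot: [0.649, 0.682, 0.233, -0.245]
wrist_force: [0.1, 0.5, -5.3]
width: 0.056
grip_force: 30.0
```

Request:
{"name": "drive_tool", "arguments": {
  "targets": [
    {"tx": -0.02,"ty": 0,"tz": 0.02,"ax": 0,"ay": 0,"az": 0,"fingers": 45},
    {"tx": 0,"ty": 0,"tz": 0,"ax": 0,"ay": 0,"az": 0,"fingers": 45},
    {"tx": 0,"ty": 0,"tz": 0,"ax": 0,"ay": 0,"az": 0,"fingers": 45}
  ]
}}

```text
time_s: 25.1
tcp_pos: [0.455, 0.0983, 0.0219]
tcp_rot: [0.649, 0.682, 0.233, -0.245]
wrist_force: [-0.0, 0.1, -3.8]
width: 0.0558
grip_force: 30.0
```

Request:
{"name": "drive_tool", "arguments": {
  "targets": [
    {"tx": -0.01,"ty": 0,"tz": 0.02,"ax": 0,"ay": 0,"az": 0,"fingers": 45},
    {"tx": 0,"ty": 0,"tz": 0,"ax": 0,"ay": 0,"az": 0,"fingers": 45},
    {"tx": 0,"ty": 0,"tz": 0,"ax": 0,"ay": 0,"az": 0,"fingers": 45}
  ]
}}

```text
time_s: 25.48
tcp_pos: [0.455, 0.0987, 0.0206]
tcp_rot: [0.649, 0.682, 0.233, -0.245]
wrist_force: [1.0, 0.0, -3.9]
width: 0.0558
grip_force: 30.0
```

Request:
{"name": "drive_tool", "arguments": {
  "targets": [
    {"tx": -0.02,"ty": 0,"tz": 0.01,"ax": 0,"ay": 0,"az": 0,"fingers": 45},
    {"tx": 0,"ty": 0,"tz": 0,"ax": 0,"ay": 0,"az": 0,"fingers": 45},
    {"tx": 0,"ty": 0,"tz": 0,"ax": 0,"ay": 0,"az": 0,"fingers": 45}
  ]
}}

```text
time_s: 25.85
tcp_pos: [0.455, 0.0981, 0.0194]
tcp_rot: [0.649, 0.682, 0.233, -0.245]
wrist_force: [0.0, 0.0, -4.9]
width: 0.0561
grip_force: 30.0
```

Request:
{"name": "drive_tool", "arguments": {
  "targets": [
    {"tx": -0.01,"ty": 0,"tz": 0.02,"ax": 0,"ay": 0,"az": 0,"fingers": 45},
    {"tx": 0,"ty": 0,"tz": 0,"ax": 0,"ay": 0,"az": 0,"fingers": 45},
    {"tx": 0,"ty": 0,"tz": 0,"ax": 0,"ay": 0,"az": 0,"fingers": 45}
  ]
}}

```text
time_s: 26.22
tcp_pos: [0.455, 0.0984, 0.0181]
tcp_rot: [0.649, 0.682, 0.233, -0.245]
wrist_force: [-0.3, -0.7, -4.9]
width: 0.0558
grip_force: 30.0
```

Request:
{"name": "drive_tool", "arguments": {
  "targets": [
    {"tx": -0.01,"ty": 0,"tz": 0.02,"ax": 0,"ay": 0,"az": 0,"fingers": 45},
    {"tx": 0,"ty": 0,"tz": 0,"ax": 0,"ay": 0,"az": 0,"fingers": 45},
    {"tx": 0,"ty": 0,"tz": 0,"ax": 0,"ay": 0,"az": 0,"fingers": 45}
  ]
}}

```text
time_s: 26.6
tcp_pos: [0.455, 0.0987, 0.0168]
tcp_rot: [0.649, 0.682, 0.233, -0.245]
wrist_force: [-0.3, -0.2, -3.8]
width: 0.0558
grip_force: 30.0
```

Request:
{"name": "drive_tool", "arguments": {
  "targets": [
    {"tx": -0.02,"ty": 0,"tz": 0.01,"ax": 0,"ay": 0,"az": 0,"fingers": 45},
    {"tx": 0,"ty": 0,"tz": 0,"ax": 0,"ay": 0,"az": 0,"fingers": 45},
    {"tx": 0,"ty": 0,"tz": 0,"ax": 0,"ay": 0,"az": 0,"fingers": 45}
  ]
}}

```text
time_s: 26.98
tcp_pos: [0.455, 0.0982, 0.0155]
tcp_rot: [0.649, 0.682, 0.233, -0.245]
wrist_force: [0.8, -0.1, -4.9]
width: 0.0558
grip_force: 30.0
```

No contact yet, so the master has slid up and rolled less than I estimated. I'll rise, reduce the tilt to about 17°, then lower again.

Request:
{"name": "drive_tool", "arguments": {
  "targets": [
    {"tx": 0.1,"ty": 0,"tz": -0.13,"ax": 0,"ay": 0,"az": 0,"fingers": 45},
    {"tx": 0,"ty": 0,"tz": 0,"ax": 0,"ay": -0.85,"az": 0,"fingers": 45},
    {"tx": 0,"ty": 0,"tz": 0,"ax": 0,"ay": -0.85,"az": 0,"fingers": 45},
    {"tx": 0,"ty": 0,"tz": 0,"ax": 0,"ay": -0.85,"az": 0,"fingers": 45},
    {"tx": 0,"ty": 0,"tz": 0,"ax": 0,"ay": 0,"az": 0,"fingers": 45}
  ]
}}

```text
time_s: 27.6
tcp_pos: [0.4538, 0.1026, 0.0268]
tcp_rot: [0.678, 0.718, 0.107, -0.113]
wrist_force: [1.6, 0.1, -3.6]
width: 0.0563
grip_force: 30.0
```

Run:
```python
from h import *
st();s=robot.state();p=np.array(s['tcp_pos']);r=R.from_quat(s['tcp_rot']);g=p-r.apply([0,0,1])*.0188
print('grasp',g,'px',proj('scene',g),'down/mm',np.round(r.inv().apply([0,0,-.001])/.06,4))
im=robot.capture('scene')[:,:,::-1].copy();cv2.imwrite('pics/s9.png',im);im=im.astype(int)
c=im[178:218,290:330];b=c[:,:,0]-c[:,:,2];g=c.mean(2)
for k in range(40):print(178+k,''.join('B' if b[k,j]>20 else '@' if g[k,j]<50 else 'o' if g[k,j]<85 else '+' if g[k,j]<115 else '.' for j in range(40)))
```

```text
t 27.60 [0.4538 0.1026 0.0268] yaw 3.31 zax [-0.018  0.307 -0.952] w 0.0563 g 30.0 F [ 1.6  0.1 -3.6] q [-0.23  0.69  0.25  2.16 -1.02  0.56  0.98]
grasp [0.45410056 0.09684743 0.04465426] px [301.85893746 208.69267211] down/mm [-0.0051 -0.      0.0159]
178 ......+oo@@@@@@@@@@@@@@@@@@@@@@oo@@@o+..
179 .....++ooo@@@@@@@@@@@@@@@@@@@@@@@@o@o+..
180 ...+.+oooo@@@@@@@@@@@@@@@@@@@@@@@@@@oo+.
181 .+++++o@@o@@@@@@@@@@@@@@@@@@@@@@@@@@@oo+
182 ++++++o@@oo@@@@@@@@@@@@@@@@oo@@@@@@@@@o+
183 ++++++o@@@ooo@@@@@@@@@@@@@oo@@@@@@@@@@@o
184 ++++++o@@@@oooo@@@@@@@@oooo@@@@@@@@@@@@o
185 ...+++o@@@@@oooooooooooooo@@@oooo@@@@@@o
186 ....++oo@@@@@oooooooooooo@@@o..+o@@@@@@o
187 ...+oo+oo@@@@oooooooo@@@@@@@o...+o@@@o@@
188 .++ooo++o@@@@@@@oooo@@@@@@@@o....+o@@@@@
189 ++ooooo++oo@@@@@@@@@@@@@@@@@o+...+o@@@@o
190 ooooooo++++o@@@@@@@@@@@@@@@@@o+..+o@@@@o
191 @@oooooo++++oo@@@@@@@@@@oo@@@oo+oo@@@@@o
192 @@@ooooo++.++++o@@@@@oooo@@@@@@@@@@@@@@@
193 @@@@oooo++++++++oooooooo@@@@@@@@@oooo@@@
194 @@@@ooooo+++++++ooo+++oo@@@@@@@@o+.+oo@@
195 @@@@@oooo++++++++oo+ooo@@@@@@@@@o+.++o@o
196 @@@@@ooooo++++++ooooo@@@@@@@@@@@
[... 253 characters left out ...]
ooooo@@oooooooo+.........
203 @@@@@@@@@oo+++oooo@@@@oo++++............
204 @@@@@@@@@@oooooooBBB@@oo+...............
205 @@@o@@@@@@@@oooooBBBoooo+..++++.........
206 @oooo@@@@@@ooo++ooBBoooo++++++++........
207 @o+o@@@@@@@ooo+oooBBooooo+++o+++.....+++
208 oooo@@@@@@@oooooooBBooooooooo+o++...++o+
209 ooo@@@@@@ooooooooooBooo+++oooooo+++++oo+
210 oooo@@@BBooooo@ooooBooo+..+oooooo++++oo+
211 oooooooBBooo@@@ooooBoo++...+++ooo+..+oo+
212 +ooooooBBooo@@@ooooBoo+++...++++++..+oo+
213 +ooooooBBooooooooooBBo++++...+++++...+++
214 +oooooooBooooooooooooo++++....+++++..+++
215 ++++ooooBoooooooooooo+++++++++++++++....
216 ++++ooooBBooooooo+++++++++++++++++++++..
217 ++++++ooBBoooo++++++++++++++++..++oo+++.
```

Run:
```python
from h import *
P=np.array([.4541,.09,.044])
for be in(-30,-20,-10,0,10,20,30):   # + : bottom swung to -y (face looks up)
    a=np.radians(be);up=np.array([0,np.sin(a),np.cos(a)]);n=np.array([0,np.cos(a),-np.sin(a)])
    f=lambda y,z:proj('scene',P+[.022,0,0]+up*z+n*y)
    print(be,'side',np.round(f(-.015,-.02)-f(-.015,.02),1),'top',np.round(f(-.015,.02)-f(.015,.02),1))
im=cv2.imread('pics/s9.png').astype(int)
for u in(307,308,309,310):print(u,[(v,im[v,u,0]-im[v,u,2],int(im[v,u].mean())) for v in range(198,220)])
```

```text
-30 side [-2.  4.] top [2.9 7.7]
-20 side [-1.3  5.7] top [3.1 7. ]
-10 side [-0.6  7.3] top [3.2 6.1]
0 side [0.2 8.6] top [3.3 5.1]
10 side [1.  9.7] top [3.2 3.8]
20 side [ 1.7 10.5] top [3.  2.5]
30 side [ 2.4 10.9] top [2.7 1.1]
307 [(198, np.int64(-12), 48), (199, np.int64(-23), 90), (200, np.int64(-17), 123), (201, np.int64(-8), 107), (202, np.int64(1), 74), (203, np.int64(7), 52), (204, np.int64(26), 48), (205, np.int64(23), 62), (206, np.int64(13), 71), (207, np.int64(6), 65), (208, np.int64(7), 62), (209, np.int64(4), 65), (210, np.int64(3), 68), (211, np.int64(0), 70), (212, np.int64(-1), 71), (213, np.int64(0), 72), (214, np.int64(-2), 70), (215, np.int64(-2), 78), (216, np.int64(-8), 86), (217, np.int64(-11), 93), (218, np.int64(-9), 93), (219, np.int64(-10), 96)]
308 [(198, np.int64(-19), 53), (199, np.int64(-22), 90), (200, np.int64(-18), 118), (201, np.int64(-9), 96), (202, np.int64(-2), 62), (203, np.int64(8), 49), (204, np.int64(34), 49), (205, np.int64(41), 54), (206, np.int64(29), 54), (207, np.int64(25), 52), (208, np.int64(21), 52), (209, np.int64(17), 57), (210
[... 659 characters left out ...]
 np.int64(17), 58), (215, np.int64(2), 71), (216, np.int64(-7), 90), (217, np.int64(-10), 93), (218, np.int64(-10), 95), (219, np.int64(-11), 96)]
310 [(198, np.int64(-17), 56), (199, np.int64(-14), 65), (200, np.int64(-8), 63), (201, np.int64(-3), 55), (202, np.int64(0), 43), (203, np.int64(1), 36), (204, np.int64(7), 39), (205, np.int64(13), 50), (206, np.int64(18), 51), (207, np.int64(17), 54), (208, np.int64(14), 54), (209, np.int64(14), 57), (210, np.int64(16), 56), (211, np.int64(17), 60), (212, np.int64(20), 54), (213, np.int64(21), 56), (214, np.int64(14), 62), (215, np.int64(4), 79), (216, np.int64(-8), 91), (217, np.int64(-7), 93), (218, np.int64(-11), 95), (219, np.int64(-9), 97)]
```

The residual roll is now small (0–18°), well within what the bench will square up. I'll lower.

Request:
{"name": "drive_tool", "arguments": {
  "targets": [
    {"tx": -0.02,"ty": 0,"tz": 0.05,"ax": 0,"ay": 0,"az": 0,"fingers": 45},
    {"tx": -0.02,"ty": 0,"tz": 0.05,"ax": 0,"ay": 0,"az": 0,"fingers": 45},
    {"tx": 0,"ty": 0,"tz": 0,"ax": 0,"ay": 0,"az": 0,"fingers": 45}
  ]
}}

```text
time_s: 28.02
tcp_pos: [0.4548, 0.096, 0.0183]
tcp_rot: [0.683, 0.715, 0.105, -0.111]
wrist_force: [0.8, -0.1, -4.0]
width: 0.0558
grip_force: 30.0
```

Request:
{"name": "drive_tool", "arguments": {
  "targets": [
    {"tx": -0.01,"ty": 0,"tz": 0.04,"ax": 0,"ay": 0,"az": 0,"fingers": 45},
    {"tx": -0.01,"ty": 0,"tz": 0.03,"ax": 0,"ay": 0,"az": 0,"fingers": 45},
    {"tx": 0,"ty": 0,"tz": 0,"ax": 0,"ay": 0,"az": 0,"fingers": 45}
  ]
}}

```text
time_s: 28.4
tcp_pos: [0.4549, 0.0975, 0.0144]
tcp_rot: [0.681, 0.716, 0.105, -0.111]
wrist_force: [-0.2, -0.7, -4.7]
width: 0.0556
grip_force: 30.0
```

Request:
{"name": "drive_tool", "arguments": {
  "targets": [
    {"tx": -0.01,"ty": 0,"tz": 0.03,"ax": 0,"ay": 0,"az": 0,"fingers": 45},
    {"tx": 0,"ty": 0,"tz": 0,"ax": 0,"ay": 0,"az": 0,"fingers": 45}
  ]
}}

```text
time_s: 28.65
tcp_pos: [0.455, 0.0975, 0.0126]
tcp_rot: [0.681, 0.716, 0.106, -0.111]
wrist_force: [-0.5, 0.3, -5.1]
width: 0.0558
grip_force: 30.0
```

Request:
{"name": "drive_tool", "arguments": {
  "targets": [
    {"tx": -0.01,"ty": 0,"tz": 0.02,"ax": 0,"ay": 0,"az": 0,"fingers": 45},
    {"tx": 0,"ty": 0,"tz": 0.02,"ax": 0,"ay": 0,"az": 0,"fingers": 45},
    {"tx": 0,"ty": 0,"tz": 0,"ax": 0,"ay": 0,"az": 0,"fingers": 45}
  ]
}}

```text
time_s: 29.02
tcp_pos: [0.4551, 0.0974, 0.0117]
tcp_rot: [0.681, 0.715, 0.107, -0.111]
wrist_force: [-2.0, -3.6, 9.7]
width: 0.0557
grip_force: 30.0
```

Request:
{"name": "drive_tool", "arguments": {
  "targets": [
    {"tx": -0.01,"ty": 0,"tz": 0.02,"ax": 0,"ay": 0,"az": 0,"fingers": 45},
    {"tx": 0,"ty": 0,"tz": 0.01,"ax": 0,"ay": 0,"az": 0,"fingers": 45},
    {"tx": 0,"ty": 0,"tz": 0,"ax": 0,"ay": 0,"az": 0,"fingers": 45}
  ]
}}

```text
time_s: 29.4
tcp_pos: [0.4551, 0.0973, 0.0115]
tcp_rot: [0.681, 0.715, 0.108, -0.112]
wrist_force: [-4.1, -6.8, 24.4]
width: 0.0557
grip_force: 30.0
```

The contact is firm with no rolling, so it is seated flat on the bench. I'll ease off and release.

Request:
{"name": "drive_tool", "arguments": {
  "targets": [
    {"tx": 0.01,"ty": 0,"tz": -0.03,"ax": 0,"ay": 0,"az": 0,"fingers": 45},
    {"tx": 0,"ty": 0,"tz": 0,"ax": 0,"ay": 0,"az": 0,"fingers": 45}
  ]
}}

```text
time_s: 29.65
tcp_pos: [0.4551, 0.0974, 0.0116]
tcp_rot: [0.681, 0.716, 0.107, -0.111]
wrist_force: [-2.7, -3.1, 11.5]
width: 0.0559
grip_force: 30.0
```

Request:
{"name": "drive_tool", "arguments": {
  "targets": [
    {"tx": 0,"ty": 0,"tz": -0.01,"ax": 0,"ay": 0,"az": 0,"fingers": 45},
    {"tx": 0,"ty": 0,"tz": 0,"ax": 0,"ay": 0,"az": 0,"fingers": 60},
    {"tx": 0,"ty": 0,"tz": 0,"ax": 0,"ay": 0,"az": 0,"fingers": 75},
    {"tx": 0,"ty": 0,"tz": 0,"ax": 0,"ay": 0,"az": 0,"fingers": 85}
  ]
}}

```text
time_s: 30.15
tcp_pos: [0.4552, 0.0976, 0.0106]
tcp_rot: [0.681, 0.716, 0.106, -0.111]
wrist_force: [-0.2, -0.1, 0.0]
width: 0.0753
grip_force: 0.0
```

Run:
```python
from h import *
st();s=robot.state();p=np.array(s['tcp_pos']);r=R.from_quat(s['tcp_rot'])
im=robot.capture('scene')[:,:,::-1].copy();cv2.imwrite('pics/s10.png',im);im=im.astype(int)
c=im[192:222,288:322];b=c[:,:,0]-c[:,:,2];g=c.mean(2)
for k in range(30):print(192+k,''.join('B' if b[k,j]>20 else '@' if g[k,j]<50 else 'o' if g[k,j]<85 else '+' if g[k,j]<115 else '.' for j in range(34)))
print('up 10mm',np.round(r.inv().apply([0,0,.01])/.06,3))
```

```text
t 30.15 [0.4552 0.0976 0.0106] yaw 2.82 zax [-0.015  0.302 -0.953] w 0.0753 g 0.0 F [-0.2 -0.1  0. ] q [-0.2   0.72  0.22  2.16 -1.06  0.53  1.02]
192 ......+ooooo@@@@@@oo@oo@@@@@@@@@@o
193 ......+oo+++o@@@@@@@@@@@@@@@@@@@@@
194 ....++oooo+++o@@@@@@@@@@@@@@@@@@@@
195 +ooooooooo++++oo@@@@@@@@@@@@@@@@@@
196 @@@@@@ooooo+++++oo@@@@@@@@oo@@@@@@
197 @@@@@@ooooo+++++++ooooooooo@@@@@@@
198 @@@@@@@ooooo+++++++oooo++oo@@@@@@@
199 @@@@@@@ooooooo++++++ooooooo@@@@@@@
200 @@@@@@@@ooooo+++++++ooooo@@@@@@@@@
201 @@@@@@@@ooo+++++++oooo@@@oooo@@@@@
202 @@@@@@@@@o++++ooooo@@@oo++oooo@@@@
203 o@@@@@@@@ooooooo@@@ooo++.+ooooooo@
204 o@@@@@@@@@oo@@@@oo++....+ooooooo@@
205 @@@@@@@@@@@@@oo+++...+++ooo@oooo@@
206 @@@@@@@@@@ooo++....++oooo@@ooooooo
207 @@@@@@@@@o++....+++oooooo@@ooooooo
208 @@@@@@@@@o+..++ooooooo++o@@ooooo++
209 @@@@@@@@@@ooooooooooBBooo@@ooooooo
210 @@@@@@@@@@@oooooo+++oBBo@@@ooooooo
211 @@@@@@@@@@@ooo++++++oBBB@@ooooo+o+
212 @@@@@@@@@@@oo+++++++ooBB@@ooo+++++
213 oo@@@@@@@@@oo+++ooooooBB@ooo++++++
214 oooo@@@@@@BBooooooooooBBooo+++++++
215 oooo@@@oooBBooooooooooBooo++++++++
216 oooooooooooBBooo@@ooooBBo+++++++++
217 +ooooooooooBBoo@@@ooooBBo+++++++++
218 ++oooooooooBBoooooooooBBo+++++++++
219 ++oooooooooBBoooooooooBoo+++++++++
220 +++ooooooooBBooooooooooo++++++++..
221 ++++++++oooBBooooooo+++++++.......
up 10mm [ 0.05  -0.    -0.159]
```

The master now stands upright and square: the side bands are vertical at column 310, rows 211–219, and the bore is at (304,216). Its y in the grip is uncertain after the slip, so I'll re-centre it with a side squeeze, then regrip the ends.

Request:
{"name": "drive_tool", "arguments": {
  "targets": [
    {"tx": 0,"ty": 0,"tz": 0,"ax": 0,"ay": 0,"az": 0,"fingers": 93},
    {"tx": 0.1,"ty": 0,"tz": -0.32,"ax": 0,"ay": 0,"az": 0,"fingers": 93},
    {"tx": 0.15,"ty": 0,"tz": -0.48,"ax": 0,"ay": 0,"az": 0,"fingers": 93},
    {"tx": 0.15,"ty": 0,"tz": -0.48,"ax": 0,"ay": 0,"az": 0,"fingers": 93},
    {"tx": 0,"ty": 0,"tz": 0,"ax": 0,"ay": -0.7,"az": 0,"fingers": 93}
  ]
}}

```text
time_s: 30.82
tcp_pos: [0.4568, 0.0944, 0.093]
tcp_rot: [0.688, 0.719, 0.07, -0.07]
wrist_force: [-0.3, 0.1, -0.6]
width: 0.093
grip_force: 0.0
```

Run:
```python
from h import *
for uv in((304,216.5),(304.3,216.7)):print(onz('scene',*uv,.02))
st()
plan([(.455,.090,.11)],92.9,12,60)
```

```text
[0.45535508 0.08142179 0.02      ]
[0.45592915 0.08001165 0.02      ]
t 30.82 [0.4568 0.0944 0.093 ] yaw 2.48 zax [-0.005  0.198 -0.98 ] w 0.0930 g 0.0 F [-0.3  0.1 -0.6] q [-0.42  0.57  0.45  2.11 -0.77  0.65  0.66]
[{"tx": 0, "ty": 0, "tz": -0.02, "ax": 0.09, "ay": -0.08, "az": -0.87, "fingers": 60}, {"tx": 0, "ty": 0, "tz": -0.02, "ax": 0.09, "ay": -0.09, "az": -0.87, "fingers": 60}, {"tx": 0, "ty": 0, "tz": -0.03, "ax": 0.09, "ay": -0.09, "az": -0.87, "fingers": 60}, {"tx": 0, "ty": -0.01, "tz": -0.02, "ax": 0.09, "ay": -0.08, "az": -0.87, "fingers": 60}, {"tx": 0, "ty": -0.01, "tz": -0.03, "ax": 0.09, "ay": -0.09, "az": -0.87, "fingers": 60}] 
[{"tx": 0, "ty": 0, "tz": -0.02, "ax": 0.09, "ay": -0.08, "az": -0.88, "fingers": 60}, {"tx": 0, "ty": -0.01, "tz": -0.02, "ax": 0.09, "ay": -0.09, "az": -0.87, "fingers": 60}, {"tx": 0, "ty": -0.01, "tz": -0.03, "ax": 0.09, "ay": -0.09, "az": -0.88, "fingers": 60}, {"tx": 0, "ty": 0, "tz": -0.02, "ax": 0.09, "ay": -0.08, "az": -0.87, "fingers": 60}, {"tx": 0, "ty": -0.01, "tz": -0.03, "ax": 0.09, "ay": -0.09, "az": -0.88, "fingers": 60}] 
[{"tx": 0, "ty": 0, "tz": -0.02, "ax": 0.08, "ay": -0.08, "az": -0.87, "fingers": 60}, {"tx": 0, "ty": -0.01, "tz": -0.03, "ax": 0.09, "ay": -0.09, "az": -0.88, "fingers": 60}]
```

Request:
{"name": "drive_tool", "arguments": {
  "targets": [
    {"tx": 0,"ty": 0,"tz": -0.06,"ax": 0.09,"ay": -0.08,"az": -0.87,"fingers": 60},
    {"tx": 0,"ty": 0,"tz": -0.06,"ax": 0.09,"ay": -0.09,"az": -0.87,"fingers": 60},
    {"tx": 0,"ty": 0,"tz": -0.03,"ax": 0.09,"ay": -0.09,"az": -0.87,"fingers": 60},
    {"tx": 0,"ty": 0,"tz": -0.02,"ax": 0.09,"ay": -0.08,"az": -0.87,"fingers": 60},
    {"tx": 0,"ty": 0,"tz": -0.03,"ax": 0.09,"ay": -0.09,"az": -0.87,"fingers": 60}
  ]
}}

```text
time_s: 31.45
tcp_pos: [0.4552, 0.0949, 0.103]
tcp_rot: [0.416, 0.907, 0.044, -0.047]
wrist_force: [0.3, 0.4, -0.5]
width: 0.0605
grip_force: 0.0
```

Request:
{"name": "drive_tool", "arguments": {
  "targets": [
    {"tx": 0,"ty": 0,"tz": -0.02,"ax": 0.09,"ay": -0.08,"az": -0.88,"fingers": 60},
    {"tx": 0,"ty": 0,"tz": -0.02,"ax": 0.09,"ay": -0.09,"az": -0.87,"fingers": 60},
    {"tx": 0,"ty": 0,"tz": -0.03,"ax": 0.09,"ay": -0.09,"az": -0.88,"fingers": 60},
    {"tx": 0,"ty": 0,"tz": -0.02,"ax": 0.09,"ay": -0.08,"az": -0.87,"fingers": 60},
    {"tx": 0,"ty": 0,"tz": 0,"ax": 0.09,"ay": -0.09,"az": -0.88,"fingers": 60}
  ]
}}

```text
time_s: 32.08
tcp_pos: [0.4555, 0.0944, 0.1084]
tcp_rot: [0.101, 0.995, 0.013, -0.015]
wrist_force: [-0.3, 0.2, 0.1]
width: 0.0597
grip_force: 0.0
```

Request:
{"name": "drive_tool", "arguments": {
  "targets": [
    {"tx": 0,"ty": 0,"tz": 0,"ax": 0.08,"ay": -0.08,"az": -0.87,"fingers": 60},
    {"tx": 0,"ty": 0,"tz": 0,"ax": 0.09,"ay": -0.09,"az": -0.88,"fingers": 60},
    {"tx": 0,"ty": 0,"tz": 0,"ax": 0,"ay": 0,"az": 0,"fingers": 60}
  ]
}}

```text
time_s: 32.45
tcp_pos: [0.4551, 0.0947, 0.1083]
tcp_rot: [-0.028, 1.0, 0.002, -0.002]
wrist_force: [0.5, 0.3, -0.1]
width: 0.0599
grip_force: 0.0
```

Run:
```python
from h import *
st()
plan([(.4552,.094,.06),(.4552,.094,.014)],92.9,[2,3],60)
```

```text
t 32.45 [0.4551 0.0947 0.1083] yaw 93.18 zax [-0.005  0.003 -1.   ] w 0.0599 g 0.0 F [ 0.5  0.3 -0.1] q [-0.39  0.5   0.2   2.07 -0.18  0.59  1.57]
[{"tx": 0, "ty": -0.01, "tz": 0.4, "ax": 0.01, "ay": -0.02, "az": 0.02, "fingers": 60}, {"tx": 0, "ty": 0, "tz": 0.41, "ax": 0.01, "ay": -0.01, "az": 0.01, "fingers": 60}, {"tx": 0, "ty": 0, "tz": 0.25, "ax": 0, "ay": 0, "az": 0, "fingers": 60}, {"tx": 0, "ty": 0, "tz": 0.26, "ax": 0, "ay": 0, "az": 0, "fingers": 60}, {"tx": 0, "ty": 0, "tz": 0.25, "ax": 0, "ay": 0, "az": 0, "fingers": 60}]
```

Request:
{"name": "drive_tool", "arguments": {
  "targets": [
    {"tx": 0,"ty": 0,"tz": 0.4,"ax": 0.01,"ay": -0.02,"az": 0.02,"fingers": 60},
    {"tx": 0,"ty": 0,"tz": 0.41,"ax": 0.01,"ay": -0.01,"az": 0.01,"fingers": 60},
    {"tx": 0,"ty": 0,"tz": 0.25,"ax": 0,"ay": 0,"az": 0,"fingers": 60},
    {"tx": 0,"ty": 0,"tz": 0.26,"ax": 0,"ay": 0,"az": 0,"fingers": 60},
    {"tx": 0,"ty": 0,"tz": 0.24,"ax": 0,"ay": 0,"az": 0,"fingers": 60}
  ]
}}

```text
time_s: 33.08
tcp_pos: [0.4557, 0.0943, 0.0141]
tcp_rot: [-0.025, 1.0, -0.0, 0.0]
wrist_force: [-0.4, -0.1, 0.5]
width: 0.0596
grip_force: 0.0
```

Request:
{"name": "drive_tool", "arguments": {
  "targets": [
    {"tx": 0,"ty": 0,"tz": 0,"ax": 0,"ay": 0,"az": 0,"fingers": 45},
    {"tx": 0,"ty": 0,"tz": 0,"ax": 0,"ay": 0,"az": 0,"fingers": 35},
    {"tx": 0,"ty": 0,"tz": 0,"ax": 0,"ay": 0,"az": 0,"fingers": 28},
    {"tx": 0,"ty": 0,"tz": 0,"ax": 0,"ay": 0,"az": 0,"fingers": 28},
    {"tx": 0,"ty": 0,"tz": 0,"ax": 0,"ay": 0,"az": 0,"fingers": 28}
  ]
}}

```text
time_s: 33.7
tcp_pos: [0.456, 0.0937, 0.0153]
tcp_rot: [-0.025, 1.0, -0.0, 0.001]
wrist_force: [0.5, -2.6, 3.1]
width: 0.0297
grip_force: 30.0
```

Run:
```python
from h import *
st()
```

```text
t 33.70 [0.456  0.0937 0.0153] yaw 92.92 zax [ 0.002 -0.001 -1.   ] w 0.0297 g 30.0 F [ 0.5 -2.6  3.1] q [-0.34  0.68  0.13  2.14 -0.24  0.34  1.61]
```

The master is re-centred at y = 0.0937. I'll release, rise, turn 90° and regrip the ends.

Request:
{"name": "drive_tool", "arguments": {
  "targets": [
    {"tx": 0,"ty": 0,"tz": 0,"ax": 0,"ay": 0,"az": 0,"fingers": 33},
    {"tx": 0,"ty": 0,"tz": 0,"ax": 0,"ay": 0,"az": 0,"fingers": 50},
    {"tx": 0,"ty": 0,"tz": 0,"ax": 0,"ay": 0,"az": 0,"fingers": 50},
    {"tx": 0,"ty": 0,"tz": -0.6,"ax": 0,"ay": 0,"az": 0,"fingers": 50},
    {"tx": 0,"ty": 0,"tz": -0.8,"ax": 0,"ay": 0,"az": 0,"fingers": 50}
  ]
}}

```text
time_s: 34.33
tcp_pos: [0.4544, 0.0947, 0.0988]
tcp_rot: [-0.026, 1.0, -0.0, -0.001]
wrist_force: [0.4, 0.8, -1.0]
width: 0.0496
grip_force: 0.0
```

Request:
{"name": "drive_tool", "arguments": {
  "targets": [
    {"tx": 0,"ty": 0,"tz": 0,"ax": 0,"ay": 0,"az": 0.87,"fingers": 93},
    {"tx": 0,"ty": 0,"tz": 0,"ax": 0,"ay": 0,"az": 0.87,"fingers": 93},
    {"tx": 0,"ty": 0,"tz": 0,"ax": 0,"ay": 0,"az": 0.87,"fingers": 93},
    {"tx": 0,"ty": 0,"tz": 0,"ax": 0,"ay": 0,"az": 0.87,"fingers": 93},
    {"tx": 0,"ty": 0,"tz": 0,"ax": 0,"ay": 0,"az": 0.87,"fingers": 93}
  ]
}}

```text
time_s: 34.95
tcp_pos: [0.4551, 0.0949, 0.0987]
tcp_rot: [0.298, 0.955, 0.0, 0.0]
wrist_force: [-0.9, 0.6, -0.1]
width: 0.0918
grip_force: 0.0
```

Request:
{"name": "drive_tool", "arguments": {
  "targets": [
    {"tx": 0,"ty": 0,"tz": 0,"ax": 0,"ay": 0,"az": 0.87,"fingers": 93},
    {"tx": 0,"ty": 0,"tz": 0,"ax": 0,"ay": 0,"az": 0.87,"fingers": 93},
    {"tx": 0,"ty": 0,"tz": 0,"ax": 0,"ay": 0,"az": 0.88,"fingers": 93},
    {"tx": 0,"ty": 0,"tz": 0,"ax": 0,"ay": 0,"az": 0.87,"fingers": 93},
    {"tx": 0,"ty": 0,"tz": 0,"ax": 0,"ay": 0,"az": 0.88,"fingers": 93}
  ]
}}

```text
time_s: 35.58
tcp_pos: [0.4551, 0.095, 0.0986]
tcp_rot: [0.589, 0.808, 0.0, -0.0]
wrist_force: [0.6, -0.4, 0.0]
width: 0.093
grip_force: 0.0
```

Request:
{"name": "drive_tool", "arguments": {
  "targets": [
    {"tx": 0,"ty": 0,"tz": 0,"ax": 0,"ay": 0,"az": 0.87,"fingers": 93},
    {"tx": 0,"ty": 0,"tz": 0,"ax": 0,"ay": 0,"az": 0.88,"fingers": 93},
    {"tx": 0,"ty": 0,"tz": 0,"ax": 0,"ay": 0,"az": 0,"fingers": 93}
  ]
}}

```text
time_s: 35.95
tcp_pos: [0.4552, 0.095, 0.0985]
tcp_rot: [0.688, 0.726, -0.0, 0.0]
wrist_force: [-0.2, 0.4, -0.2]
width: 0.093
grip_force: 0.0
```

Run:
```python
from h import *
st()
plan([(.456,.0937,.0135)],2.9,5,93)
```

```text
t 35.95 [0.4552 0.095  0.0985] yaw 3.12 zax [-0. -0. -1.] w 0.0930 g 0.0 F [-0.2  0.4 -0.2] q [-0.7   0.6   0.67  2.09 -0.61  0.65  0.44]
[{"tx": 0, "ty": 0, "tz": 0.28, "ax": 0, "ay": 0, "az": 0.01, "fingers": 93}, {"tx": -0.01, "ty": 0, "tz": 0.28, "ax": 0, "ay": 0, "az": 0, "fingers": 93}, {"tx": 0, "ty": 0, "tz": 0.29, "ax": 0, "ay": 0, "az": 0.01, "fingers": 93}, {"tx": -0.01, "ty": 0.01, "tz": 0.28, "ax": 0, "ay": 0, "az": 0, "fingers": 93}, {"tx": 0, "ty": 0, "tz": 0.29, "ax": 0, "ay": 0, "az": 0.01, "fingers": 93}]
```

Request:
{"name": "drive_tool", "arguments": {
  "targets": [
    {"tx": 0,"ty": 0,"tz": 0.28,"ax": 0,"ay": 0,"az": 0.01,"fingers": 93},
    {"tx": -0.01,"ty": 0,"tz": 0.28,"ax": 0,"ay": 0,"az": 0.01,"fingers": 93},
    {"tx": 0,"ty": 0,"tz": 0.29,"ax": 0,"ay": 0,"az": 0.01,"fingers": 93},
    {"tx": -0.01,"ty": 0.01,"tz": 0.28,"ax": 0,"ay": 0,"az": 0,"fingers": 93},
    {"tx": 0,"ty": 0,"tz": 0.29,"ax": 0,"ay": 0,"az": 0,"fingers": 80}
  ]
}}

```text
time_s: 36.58
tcp_pos: [0.4563, 0.0936, 0.0131]
tcp_rot: [0.689, 0.725, 0.0, 0.0]
wrist_force: [0.0, 0.3, -0.2]
width: 0.0871
grip_force: 0.0
```

Request:
{"name": "drive_tool", "arguments": {
  "targets": [
    {"tx": 0,"ty": 0,"tz": 0,"ax": 0,"ay": 0,"az": 0,"fingers": 65},
    {"tx": 0,"ty": 0,"tz": 0,"ax": 0,"ay": 0,"az": 0,"fingers": 58},
    {"tx": 0,"ty": 0,"tz": 0,"ax": 0,"ay": 0,"az": 0,"fingers": 45},
    {"tx": 0,"ty": 0,"tz": 0,"ax": 0,"ay": 0,"az": 0,"fingers": 45},
    {"tx": 0,"ty": 0,"tz": 0,"ax": 0,"ay": 0,"az": 0,"fingers": 45}
  ]
}}

```text
time_s: 37.2
tcp_pos: [0.4559, 0.0936, 0.0141]
tcp_rot: [0.69, 0.724, 0.0, -0.0]
wrist_force: [-1.4, 0.4, 5.2]
width: 0.0554
grip_force: 30.0
```

Run:
```python
from h import *
st()
```

```text
t 37.20 [0.4559 0.0936 0.0141] yaw 2.77 zax [ 0.     0.001 -1.   ] w 0.0554 g 30.0 F [-1.4  0.4  5.2] q [-0.56  0.73  0.48  2.15 -0.79  0.45  0.59]
```

Request:
{"name": "drive_tool", "arguments": {
  "targets": [
    {"tx": 0,"ty": 0,"tz": -0.1,"ax": 0,"ay": 0,"az": 0,"fingers": 45},
    {"tx": 0,"ty": 0,"tz": -0.4,"ax": 0,"ay": 0,"az": 0,"fingers": 45},
    {"tx": 0,"ty": 0,"tz": -0.5,"ax": 0,"ay": 0,"az": 0,"fingers": 45},
    {"tx": 0,"ty": 0,"tz": -0.5,"ax": 0,"ay": 0,"az": 0,"fingers": 45},
    {"tx": 0,"ty": 0,"tz": -0.3,"ax": 0,"ay": 0,"az": 0,"fingers": 45}
  ]
}}

```text
time_s: 37.83
tcp_pos: [0.4562, 0.0934, 0.1227]
tcp_rot: [0.69, 0.724, 0.0, 0.001]
wrist_force: [1.4, -0.3, -4.3]
width: 0.0558
grip_force: 30.0
```

Request:
{"name": "drive_tool", "arguments": {
  "targets": [
    {"tx": 0.45,"ty": 0.01,"tz": 0,"ax": 0,"ay": 0,"az": 0,"fingers": 45},
    {"tx": 0.49,"ty": 0.02,"tz": 0,"ax": 0,"ay": 0,"az": 0,"fingers": 45},
    {"tx": 0.49,"ty": 0.01,"tz": 0,"ax": 0,"ay": 0,"az": 0,"fingers": 45},
    {"tx": 0.49,"ty": 0.02,"tz": 0,"ax": 0,"ay": 0,"az": 0,"fingers": 45},
    {"tx": 0.49,"ty": 0.01,"tz": 0,"ax": 0,"ay": 0,"az": 0,"fingers": 45}
  ]
}}

```text
time_s: 38.45
tcp_pos: [0.4527, 0.2389, 0.1211]
tcp_rot: [0.69, 0.724, -0.0, 0.0]
wrist_force: [0.6, 0.2, -3.5]
width: 0.0561
grip_force: 30.0
```

Request:
{"name": "drive_tool", "arguments": {
  "targets": [
    {"tx": 0.4,"ty": 0,"tz": 0,"ax": 0,"ay": 0,"az": 0,"fingers": 45},
    {"tx": 0,"ty": 0,"tz": 0,"ax": 0,"ay": 0,"az": 0,"fingers": 45},
    {"tx": 0,"ty": 0,"tz": 0,"ax": 0,"ay": 0,"az": 0,"fingers": 45}
  ]
}}

```text
time_s: 38.83
tcp_pos: [0.4519, 0.2608, 0.1212]
tcp_rot: [0.69, 0.724, -0.001, 0.001]
wrist_force: [0.1, -0.5, -4.6]
width: 0.0562
grip_force: 30.0
```

Run:
```python
from h import *
st()
plan([(.4517,.2641,.09)],2.87,4,45)
```

```text
t 38.83 [0.4519 0.2608 0.1212] yaw 2.69 zax [ 0.    -0.002 -1.   ] w 0.0562 g 30.0 F [ 0.1 -0.5 -4.6] q [-1.03  0.65  0.74  1.92 -0.6   0.8   0.08]
[{"tx": 0.01, "ty": 0, "tz": 0.13, "ax": 0, "ay": 0, "az": -0.01, "fingers": 45}, {"tx": 0.02, "ty": 0, "tz": 0.13, "ax": 0, "ay": 0, "az": 0, "fingers": 45}, {"tx": 0.01, "ty": 0, "tz": 0.13, "ax": 0, "ay": 0.01, "az": -0.01, "fingers": 45}, {"tx": 0.02, "ty": 0, "tz": 0.13, "ax": 0, "ay": 0, "az": 0, "fingers": 45}]
```

Request:
{"name": "drive_tool", "arguments": {
  "targets": [
    {"tx": 0.02,"ty": 0,"tz": 0.13,"ax": 0,"ay": 0,"az": -0.01,"fingers": 45},
    {"tx": 0.02,"ty": 0,"tz": 0.13,"ax": 0,"ay": 0,"az": 0,"fingers": 45},
    {"tx": 0.02,"ty": 0,"tz": 0.13,"ax": 0,"ay": 0,"az": -0.01,"fingers": 45},
    {"tx": 0,"ty": 0,"tz": 0.13,"ax": 0,"ay": 0,"az": 0,"fingers": 45},
    {"tx": 0,"ty": 0,"tz": 0,"ax": 0,"ay": 0,"az": 0,"fingers": 45}
  ]
}}

```text
time_s: 39.45
tcp_pos: [0.4516, 0.2653, 0.0895]
tcp_rot: [0.689, 0.725, -0.001, 0.0]
wrist_force: [0.5, 0.1, -4.3]
width: 0.0558
grip_force: 30.0
```

Request:
{"name": "drive_tool", "arguments": {
  "targets": [
    {"tx": 0,"ty": 0,"tz": 0,"ax": 0,"ay": 0,"az": 0,"fingers": 45},
    {"tx": 0,"ty": 0,"tz": 0,"ax": 0,"ay": 0,"az": 0,"fingers": 45}
  ]
}}

```text
time_s: 39.7
tcp_pos: [0.4524, 0.2656, 0.0907]
tcp_rot: [0.689, 0.725, 0.0, 0.0]
wrist_force: [-0.2, -0.4, -3.9]
width: 0.0558
grip_force: 30.0
```

Request:
{"name": "drive_tool", "arguments": {
  "targets": [
    {"tx": -0.02,"ty": 0,"tz": 0.05,"ax": 0,"ay": 0,"az": 0,"fingers": 45},
    {"tx": 0,"ty": 0,"tz": 0.05,"ax": 0,"ay": 0,"az": 0,"fingers": 45},
    {"tx": 0,"ty": 0,"tz": 0.05,"ax": 0,"ay": 0,"az": 0,"fingers": 45},
    {"tx": 0,"ty": 0,"tz": 0,"ax": 0,"ay": 0,"az": 0,"fingers": 45},
    {"tx": 0,"ty": 0,"tz": 0,"ax": 0,"ay": 0,"az": 0,"fingers": 45}
  ]
}}

```text
time_s: 40.33
tcp_pos: [0.4523, 0.2644, 0.0813]
tcp_rot: [0.689, 0.725, 0.0, 0.0]
wrist_force: [0.3, -0.1, -3.9]
width: 0.0556
grip_force: 30.0
```

Run:
```python
from h import *
st();print(np.round(robot.state()['wrist_torque'],3))
```

```text
t 40.33 [0.4523 0.2644 0.0813] yaw 2.91 zax [ 0.001 -0.    -1.   ] w 0.0556 g 30.0 F [ 0.3 -0.1 -3.9] q [-1.    0.7   0.68  1.95 -0.66  0.72  0.13]
[-0.042  0.038  0.019]
```

Request:
{"name": "drive_tool", "arguments": {
  "targets": [
    {"tx": 0,"ty": 0,"tz": 0.02,"ax": 0,"ay": 0,"az": 0,"fingers": 45},
    {"tx": 0,"ty": 0,"tz": 0.02,"ax": 0,"ay": 0,"az": 0,"fingers": 45},
    {"tx": 0,"ty": 0,"tz": 0,"ax": 0,"ay": 0,"az": 0,"fingers": 45}
  ]
}}

```text
time_s: 40.7
tcp_pos: [0.4521, 0.2643, 0.0789]
tcp_rot: [0.689, 0.725, 0.0, 0.0]
wrist_force: [-0.5, -0.1, -4.3]
width: 0.0558
grip_force: 30.0
```

Request:
{"name": "drive_tool", "arguments": {
  "targets": [
    {"tx": 0,"ty": 0,"tz": 0.01,"ax": 0,"ay": 0,"az": 0,"fingers": 45},
    {"tx": 0,"ty": 0,"tz": 0,"ax": 0,"ay": 0,"az": 0,"fingers": 45}
  ]
}}

```text
time_s: 40.95
tcp_pos: [0.4522, 0.2643, 0.0783]
tcp_rot: [0.689, 0.725, 0.0, 0.0]
wrist_force: [0.0, 0.0, -4.8]
width: 0.0557
grip_force: 30.0
```

It's entering freely, with the underside about 4 mm below the divider tops. Continuing.

Request:
{"name": "drive_tool", "arguments": {
  "targets": [
    {"tx": 0,"ty": 0,"tz": 0.03,"ax": 0,"ay": 0,"az": 0,"fingers": 45},
    {"tx": 0,"ty": 0,"tz": 0.03,"ax": 0,"ay": 0,"az": 0,"fingers": 45},
    {"tx": 0,"ty": 0,"tz": 0,"ax": 0,"ay": 0,"az": 0,"fingers": 45}
  ]
}}

```text
time_s: 41.32
tcp_pos: [0.452, 0.2643, 0.0745]
tcp_rot: [0.689, 0.725, -0.0, 0.0]
wrist_force: [-0.1, 0.5, -4.3]
width: 0.0558
grip_force: 30.0
```

Request:
{"name": "drive_tool", "arguments": {
  "targets": [
    {"tx": 0,"ty": 0,"tz": 0.05,"ax": 0,"ay": 0,"az": 0,"fingers": 45},
    {"tx": 0,"ty": 0,"tz": 0.06,"ax": 0,"ay": 0,"az": 0,"fingers": 45},
    {"tx": 0,"ty": 0,"tz": 0.06,"ax": 0,"ay": 0,"az": 0,"fingers": 45},
    {"tx": 0,"ty": 0,"tz": 0,"ax": 0,"ay": 0,"az": 0,"fingers": 45}
  ]
}}

```text
time_s: 41.82
tcp_pos: [0.4519, 0.2643, 0.0642]
tcp_rot: [0.689, 0.725, -0.0, 0.0]
wrist_force: [1.1, -1.3, -3.8]
width: 0.0558
grip_force: 30.0
```

Request:
{"name": "drive_tool", "arguments": {
  "targets": [
    {"tx": 0,"ty": 0,"tz": 0.06,"ax": 0,"ay": 0,"az": 0,"fingers": 45},
    {"tx": 0,"ty": 0,"tz": 0.06,"ax": 0,"ay": 0,"az": 0,"fingers": 45},
    {"tx": 0,"ty": 0,"tz": 0.06,"ax": 0,"ay": 0,"az": 0,"fingers": 45},
    {"tx": 0,"ty": 0,"tz": 0,"ax": 0,"ay": 0,"az": 0,"fingers": 45}
  ]
}}

```text
time_s: 42.32
tcp_pos: [0.452, 0.2642, 0.0534]
tcp_rot: [0.689, 0.725, -0.0, 0.0]
wrist_force: [0.4, -0.4, -4.8]
width: 0.0562
grip_force: 30.0
```

Request:
{"name": "drive_tool", "arguments": {
  "targets": [
    {"tx": 0,"ty": 0,"tz": 0.06,"ax": 0,"ay": 0,"az": 0,"fingers": 45},
    {"tx": 0,"ty": 0,"tz": 0.06,"ax": 0,"ay": 0,"az": 0,"fingers": 45},
    {"tx": 0,"ty": 0,"tz": 0.06,"ax": 0,"ay": 0,"az": 0,"fingers": 45},
    {"tx": 0,"ty": 0,"tz": 0,"ax": 0,"ay": 0,"az": 0,"fingers": 45}
  ]
}}

```text
time_s: 42.82
tcp_pos: [0.452, 0.2642, 0.0426]
tcp_rot: [0.689, 0.725, -0.0, 0.0]
wrist_force: [-0.0, -0.2, -5.0]
width: 0.0559
grip_force: 30.0
```

Request:
{"name": "drive_tool", "arguments": {
  "targets": [
    {"tx": 0,"ty": 0,"tz": 0.05,"ax": 0,"ay": 0,"az": 0,"fingers": 45},
    {"tx": 0,"ty": 0,"tz": 0.05,"ax": 0,"ay": 0,"az": 0,"fingers": 45},
    {"tx": 0,"ty": 0,"tz": 0.03,"ax": 0,"ay": 0,"az": 0,"fingers": 45},
    {"tx": 0,"ty": 0,"tz": 0,"ax": 0,"ay": 0,"az": 0,"fingers": 45}
  ]
}}

```text
time_s: 43.32
tcp_pos: [0.4521, 0.2643, 0.035]
tcp_rot: [0.689, 0.725, -0.0, 0.0]
wrist_force: [-0.4, -0.3, -5.1]
width: 0.0557
grip_force: 30.0
```

Request:
{"name": "drive_tool", "arguments": {
  "targets": [
    {"tx": 0,"ty": 0,"tz": 0.03,"ax": 0,"ay": 0,"az": 0,"fingers": 45},
    {"tx": 0,"ty": 0,"tz": 0,"ax": 0,"ay": 0,"az": 0,"fingers": 45}
  ]
}}

```text
time_s: 43.58
tcp_pos: [0.4521, 0.2643, 0.0333]
tcp_rot: [0.689, 0.725, 0.0, 0.0]
wrist_force: [-0.5, -0.2, -5.4]
width: 0.0561
grip_force: 30.0
```

Request:
{"name": "drive_tool", "arguments": {
  "targets": [
    {"tx": 0,"ty": 0,"tz": 0.03,"ax": 0,"ay": 0,"az": 0,"fingers": 45},
    {"tx": 0,"ty": 0,"tz": 0,"ax": 0,"ay": 0,"az": 0,"fingers": 45}
  ]
}}

```text
time_s: 43.82
tcp_pos: [0.4521, 0.2643, 0.0315]
tcp_rot: [0.689, 0.725, 0.0, 0.0]
wrist_force: [-0.7, -0.6, -4.0]
width: 0.0556
grip_force: 30.0
```

Request:
{"name": "drive_tool", "arguments": {
  "targets": [
    {"tx": 0,"ty": 0,"tz": 0.03,"ax": 0,"ay": 0,"az": 0,"fingers": 45},
    {"tx": 0,"ty": 0,"tz": 0.03,"ax": 0,"ay": 0,"az": 0,"fingers": 45},
    {"tx": 0,"ty": 0,"tz": 0,"ax": 0,"ay": 0,"az": 0,"fingers": 45}
  ]
}}

```text
time_s: 44.2
tcp_pos: [0.4521, 0.2643, 0.0278]
tcp_rot: [0.689, 0.725, -0.0, 0.0]
wrist_force: [-0.6, -0.6, -5.4]
width: 0.0554
grip_force: 30.0
```

Request:
{"name": "drive_tool", "arguments": {
  "targets": [
    {"tx": 0,"ty": 0,"tz": 0.02,"ax": 0,"ay": 0,"az": 0,"fingers": 45},
    {"tx": 0,"ty": 0,"tz": 0,"ax": 0,"ay": 0,"az": 0,"fingers": 45}
  ]
}}

```text
time_s: 44.45
tcp_pos: [0.4522, 0.2643, 0.0267]
tcp_rot: [0.689, 0.725, 0.0, 0.0]
wrist_force: [0.2, -0.3, -5.4]
width: 0.0558
grip_force: 30.0
```

Request:
{"name": "drive_tool", "arguments": {
  "targets": [
    {"tx": 0,"ty": 0,"tz": 0.01,"ax": 0,"ay": 0,"az": 0,"fingers": 45},
    {"tx": 0,"ty": 0,"tz": 0,"ax": 0,"ay": 0,"az": 0,"fingers": 45}
  ]
}}

```text
time_s: 44.7
tcp_pos: [0.4523, 0.2643, 0.0262]
tcp_rot: [0.689, 0.725, 0.0, 0.0]
wrist_force: [0.2, 0.4, -3.2]
width: 0.056
grip_force: 30.0
```

Touching the floor at the predicted height. I'll press slightly, then open only enough to clear the ends.

Request:
{"name": "drive_tool", "arguments": {
  "targets": [
    {"tx": 0,"ty": 0,"tz": 0.01,"ax": 0,"ay": 0,"az": 0,"fingers": 45},
    {"tx": 0,"ty": 0,"tz": 0.01,"ax": 0,"ay": 0,"az": 0,"fingers": 45},
    {"tx": 0,"ty": 0,"tz": 0,"ax": 0,"ay": 0,"az": 0,"fingers": 45}
  ]
}}

```text
time_s: 45.08
tcp_pos: [0.4523, 0.2643, 0.0262]
tcp_rot: [0.689, 0.725, 0.001, -0.0]
wrist_force: [-2.4, 0.1, 7.1]
width: 0.0559
grip_force: 30.0
```

Request:
{"name": "drive_tool", "arguments": {
  "targets": [
    {"tx": 0,"ty": 0,"tz": 0,"ax": 0,"ay": 0,"az": 0,"fingers": 58},
    {"tx": 0,"ty": 0,"tz": 0,"ax": 0,"ay": 0,"az": 0,"fingers": 70},
    {"tx": 0,"ty": 0,"tz": 0,"ax": 0,"ay": 0,"az": 0,"fingers": 76},
    {"tx": 0,"ty": 0,"tz": -0.2,"ax": 0,"ay": 0,"az": 0,"fingers": 76},
    {"tx": 0,"ty": 0,"tz": -0.5,"ax": 0,"ay": 0,"az": 0,"fingers": 76}
  ]
}}

```text
time_s: 45.7
tcp_pos: [0.4515, 0.264, 0.067]
tcp_rot: [0.689, 0.725, -0.001, 0.0]
wrist_force: [-0.3, 0.2, -0.8]
width: 0.0762
grip_force: 0.0
```

Request:
{"name": "drive_tool", "arguments": {
  "targets": [
    {"tx": 0,"ty": 0,"tz": -0.7,"ax": 0,"ay": 0,"az": 0,"fingers": 76},
    {"tx": 0,"ty": 0,"tz": -0.7,"ax": 0,"ay": 0,"az": 0,"fingers": 76},
    {"tx": 0,"ty": 0,"tz": -0.6,"ax": 0,"ay": 0,"az": 0,"fingers": 76},
    {"tx": 0.6,"ty": 0,"tz": 0,"ax": 0,"ay": 0,"az": 0,"fingers": 76},
    {"tx": 0.6,"ty": 0,"tz": 0,"ax": 0,"ay": 0,"az": 0,"fingers": 76}
  ]
}}

```text
time_s: 46.32
tcp_pos: [0.4488, 0.337, 0.1886]
tcp_rot: [0.689, 0.724, 0.001, 0.0]
wrist_force: [-0.9, -0.3, -0.5]
width: 0.0762
grip_force: 0.0
```

Request:
{"name": "drive_tool", "arguments": {
  "targets": [
    {"tx": 0.6,"ty": 0,"tz": 0,"ax": 0,"ay": 0,"az": 0,"fingers": 76},
    {"tx": 0.6,"ty": 0,"tz": 0,"ax": 0,"ay": 0,"az": 0,"fingers": 76},
    {"tx": 0.6,"ty": 0,"tz": 0,"ax": 0,"ay": 0,"az": 0,"fingers": 76},
    {"tx": 0.5,"ty": 0,"tz": 0,"ax": 0,"ay": 0,"az": 0,"fingers": 76},
    {"tx": 0,"ty": 0,"tz": 0,"ax": 0,"ay": 0,"az": 0,"fingers": 76}
  ]
}}

```text
time_s: 46.95
tcp_pos: [0.44, 0.4767, 0.1866]
tcp_rot: [0.687, 0.727, 0.0, 0.0]
wrist_force: [-0.5, -0.4, 0.0]
width: 0.0763
grip_force: 0.0
```

Run:
```python
from h import *
st()
for n in('top','scene'):
    im=robot.capture(n)[:,:,::-1].copy();cv2.imwrite(f'pics/{n}_end.png',im)
    x0,y0,w,h=(200,212,80,42) if n=='top' else (262,165,48,42)
    c=im.astype(int)[y0:y0+h,x0:x0+w];b,gg,r=c[:,:,0],c[:,:,1],c[:,:,2];g=c.mean(2)
    for k in range(h):print(y0+k,''.join('B' if b[k,j]-r[k,j]>20 else 'R' if r[k,j]-gg[k,j]>60 else 'Y' if gg[k,j]-b[k,j]>70 else '@' if g[k,j]<60 else 'o' if g[k,j]<100 else '+' if g[k,j]<140 else '.' for j in range(w)))
t=cv2.imread('pics/top_end.png')
for bb,s in blobs(t,(100,70,50),(125,255,255),(215,210,250,243),3)[0]:print(bb,s[4],onz('top',*bb,.052))
```

```text
t 46.95 [0.44   0.4767 0.1866] yaw 3.19 zax [ 0.  0. -1.] w 0.0763 g 0.0 F [-0.5 -0.4  0. ] q [-1.28  0.76  0.79  1.49 -0.57  1.14 -0.33]
212 ................................................................................
213 ................................................................................
214 ................................................................................
215 ......................................................+++++++++++++++++.........
216 .......................++++............++++++++++++++++++++++++++++++++.........
217 ....................+++++++++++++++++++++++++++++++++++++++++++++++++...........
218 ............++++++++++++++++++++++++++++++++++++++++++YYYYYYYYYY................
219 ...........++++++++++++o+++++++++++++++++++++.......+YYYYYYYYYYY................
220 ...........+++o+++++++++++BBBBBBBBBB+++++............YYYYYYYYYY....+............
221 ..........++RRRRRRRRRR++++BBBBBBBBBBB.+++..........................++...........
222 ..........++RRRRRRRRR+..+BBBBBBBBBBB...++..........................++...........
223 ..........++RRRRRRRR+..
[... 4265 characters left out ...]
...++++++o++++oo+++++++++++++o++......
197 .......+++..+++o++++o+++oooooo++++++++++++......
198 ........+++.++ooo++++o+oooooo++++++o++++o++.....
199 .........+++++oooo+++ooooooooo++++++++++oo++..++
200 .........++++++ooo++++oooooooo+++++++++++oo+++++
201 ..........++++++++++.++oooooooo+++++++++++o+++++
202 ..........++++..++YYYY+oooooooo+o+++++++++++++++
203 ...........+++..+YYYYY++oooooo++++++++++..++++++
204 ...........++++++YYYYYY++ooooo++++++++++++++++++
205 ............+++++YYYYYYY+ooo+++++++++++ooo++++++
206 .............+++++YYYYY.+++++.++++++ooo+++++.+++
[229.96969697 221.27272727] 33 [0.47261498 0.26502093 0.052     ]
[231.03030303 237.06060606] 33 [0.4289018  0.26146353 0.052     ]
```

The top view shows the master in the blue slot between the red master and the middle divider. It is level with its neighbours and reached the floor at the expected height.

```bash
python3 -c "
from station import robot
print(robot.hand_in())"
```

```text
the job is handed in; nothing more can be done
None
```

The blue master stands upright and fully home in its blue-labelled rack slot and the clamp was left open. On the first try it caught the middle divider and shifted in the grip, so I set it down, re-centred it and fitted it cleanly; the job was handed in at about 47 s.

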